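# Make up an order tray at the doll-head paint bench

### The arm

A 6-joint arm with a two-finger parallel gripper is mounted at the origin on the work surface. World frame = base frame: x ahead of the robot, y to its left, z up, the work surface at z = 0. Lengths are in m, angles in rad, forces in N, time in s.
With the tool pointing down it reaches from about 0.4 to 0.825 m from the base axis. Payload 7 kg.
Tool frame: the origin (TCP) lies midway between the tips of the shut fingers; the grasp point (between the pads) lies 19 mm behind it; z points along the fingers, y is the line along which they close (so a half turn about z gives the same grasp; the last joint's range is limited). The gripper opens to 88 mm and grips with 3 to 60 N. Pads are 19 mm wide; open, the fingers measure 130 mm over their backs; the gripper's body (78 mm by 193 mm) begins 47 mm behind the grasp point.
Start: joints at [-0.828, 0.359, 0.012, 0, -1.224, -0.288], TCP at [0.296, -0.606, 0.227] pointing down, gripper open.
Joint ranges: [-3.07, 3.07], [-1.43, 2.12], [-1.02, 1.25], [-3.03, 1.67], [-3.05, -0], [-3.03, 3.03]. Speed limits (rad/s): [2.39, 2.39, 3.01, 3.14, 3.14, 3.14].

### API

Orientations are given as [roll, pitch, yaw] about the fixed x, y, z axes, in that order (R = Rz(yaw) Ry(pitch) Rx(roll)).
In Python, from station import get_state, grab_frame, calibration, job_done, boxes_of, regions_of, spot_point gives the robot as it stands. The module is installed in compiled form; this text tells all that it offers.
- The arm moves only by the tool arm_command, never from a script. Its argument "commands" is a list of rows, each an object of numbers: "tx", "ty", "tz": the shift along the tool's x, y, z each as a share of 25 cm, from -1 to 1; "twist": the turn about the tool's z as a share of 180 degrees, from -1 to 1. A call has exactly 8 rows; each row is the pose to reach, as a shift and turn from the pose commanded when the call began, along the tool's axes at that moment, turning the shorter way round; what a row does not reach only later rows make up. A row lasts 1/12 s, in which the tool goes at most 41.7 mm and 7.16 degrees, less where a joint would pass 70% of its speed; a pose out of reach is approached as far as the arm can. A call with a number of a shift or a turn outside -1 to 1 is refused whole. A call with a gripper value outside its range is refused whole. "claw" is the opening, from 0 (shut) to 1 (fully open), set as the call begins (left out, the last holds). The fingers move at their own pace and stop on an object; "grip_force" is the grip in N (left out, the last holds). Time passes only in rows, so rows that repeat a pose let the fingers close, or fill a call up. It gives the time, the measured TCP pose, the force, the opening and the grip force at its end, in the units of the state.
- get_state(): the state, without advancing time (a new reading comes with each control period).
- grab_frame(name): name is "scene" or "side" or "wrist"; returns the picture (480x640x3 uint8, red, green, blue); there is no depth.
- calibration(name): a dict with "camera_matrix" (3x3 intrinsics, pixels), "extrinsics" (4x4, takes a point from camera to world coordinates). Camera axes: x right, y down, z forward; pixel columns grow to the right and rows downward; lengths in m; the calibration is good to about 2 mm. A picture is of the moment at which its call begins: read the wrist's pose just before it. calibration takes no time and is no camera call; for the wrist camera it gives the pose at the moment of the call.
- job_done(): hands the job in; it is judged then, once.
Trained networks look in the newest picture that a camera, given by its name, has taken for a name from the list of things; names that differ only in an ending like _2 or _b are one class to them, and where a whole thing is asked for, a point or a joint stands for the part that bears it (a point fixed in the world has none). Each returns a list of dicts, best first, with "score" (0 to 1); they miss things now and then, are a little off and sometimes report something else, mostly with a low value. They report only what shows in the picture. A call takes as long as a camera call. They do not tell look-alikes from the thing itself.
- boxes_of(query, camera): "rect" ([left, top, right, bottom] in pixels, round what is visible of it).
- regions_of(query, camera): "region" (480x640 bool, what is visible of it) and "rect" ([left, top, right, bottom] in pixels, round what is visible of it).
- spot_point(query, camera): "uv" ([column, row] in pixels: a listed point, or the origin of a listed thing).
The state is a dict: "t": time; "q": joint angles; "qd": joint speeds; "joint_efforts": joint torques, N m; "eef_pos": TCP position; "ee_rot": TCP orientation; "force": force on the tool from outside, world axes, zero at the start; "moment": the same for the moment, N m; "width": finger opening in m; "gripper_force": force on a finger pad.
Only numpy, scipy, OpenCV 4.12 (cv2) and the standard library are available. Lean on these libraries where they do the work, as an engineer would, in place of code of your own. Each camera call takes 0.05 s, during which the arm holds its last target. There are 200 camera calls.

### The job

Make up the order in the shallow grey tray that has the card clip: lay the long white carton flat in the tray, the carton with the two eyes on top of it, and the round tin on top of that, each centred on the one below and the cartons square with the tray. Then lift the job card out of its wooden stand and press its bottom edge between the sprung jaws of the tray's clip until it is fully home, leaving the stack as it is. Set the goods down rather than dropping them, and leave the two amber jars standing where they are.

Things in the scene. Friction and masses are not known exactly. Their poses are not given: they have to be found in the camera images.
- long_carton: Closed white cardboard carton, the larger of the two loose ones: 62 mm (its x) by 120 mm (its y) by 32 mm high (z), 150 g, rigid. Closed lid with a beige ruled label at one end and a thumb notch in each long side. Lies flat, loose on the bench. Origin: centre of its underside.
- eye_carton: Smaller white cardboard carton with an open window in the lid that shows a pair of doll's eyes: 54 mm (its x) by 84 mm (its y) by 28 mm high (z), 90 g, rigid; its top is level and bears a load, the window does not sink. Loose on the bench, flat. Origin: centre of its underside.
- tin: Round bare-aluminium screw-lid tin, 46 mm in diameter, 26 mm high, 60 g, standing loose on the bench. Origin: centre of its underside, z up.
- job_card: Stiff white plastic job card, 50 mm wide (its x), 4 mm thick (its y), 75 mm tall (its z), 25 g. Stands upright in the slot of the wooden card stand, its lowest 22 mm in the slot, the upper 53 mm clear. Origin: centre of its bottom edge, z up towards its top edge. It can be taken from above by its two side edges (50 mm apart) or by its faces.
- card_stand: Fixed wooden block, 90 mm (x) by 48 mm (y) by 30 mm high, with one slot along its x for the job card (54 mm long, 5 mm wide, 22 mm deep, its floor 8 mm above the bench). Origin: centre of its underside.
- order_tray: Fixed shallow empty grey tray, 96 mm (x) by 160 mm (y) outside; walls 3 mm thick and 10 mm high, floor 4 mm above the bench, inside 90 by 154 mm. The card clip is on its +y end. Origin: centre of its underside (on the bench). Not to be confused with the steel tray full of painter's tools.
- clip: Sprung clip outside the order tray's +y end, 94 mm from its centre, axes as the tray's. Origin: centre of the seat for the card's bottom edge, 6 mm above the bench. Two steel jaws 34 mm long (x) meet at y = 0 and part along y; flat faces 2 to 16 mm above the seat, then flared lips, mouth 14 mm wide, 27 mm up. Card enters from above, width along x; 5 to 10 N parts the jaws; friction keeps it.
- jar_a: Bystander: small amber glass jar with a black cap, 36 mm in diameter, 48 mm high, loose, standing on the bench. Origin: centre of its underside.
- jar_b: Bystander: second amber jar, the same as the first.
Mind the look-alikes: they are no part of the job. What is shaped like the job_card but blue, green or purple is not meant.

How it is judged:
By the outcome, as a careful person would: the job done as asked, in the order asked, and still so for the second after the job is handed in, with the robot touching nothing.
It also fails if it takes over 128 s, if anything falls off the work surface, if the arm or the gripper's body presses on something with over 40 N, if the wrist force passes 120 N, or if a joint passes its speed limit or range.

## Working session

There is one attempt and no reset: what is moved stays moved. The work goes in short steps, Python scripts to look and compute and a tool call to move; the robot and the scene stay as the last step left them, time stands still between calls to the robot, and variables do not carry over. Pictures are saved under pics/ and viewed, at most 14 in all, crops included, and the job is handed in when it is done.

Besides the shell and the picture viewer there is one more tool, called after ">>>" in YAML: its name, and indented under it one key for each argument. arm_command: Moves the arm, as the interface text tells. Shift numbers are shares of 25 cm and turn numbers shares of 180 degrees, none past 1 either way. Its arguments: {"type":"object","properties":{"commands":{"type":"array"},"claw":{"type":"number"},"grip_force":{"type":"number"}},"required":["commands"]}

```bash
mkdir -p pics; python3 - <<'E'
from station import *
import cv2,numpy as np
np.set_printoptions(precision=4,suppress=True)
for n in ("scene","side"):
    f=grab_frame(n); cv2.imwrite(f"pics/{n}0.png",f[:,:,::-1])
    c=calibration(n); print(n,c["camera_matrix"].tolist(),c["extrinsics"])
    for q in ["long_carton","eye_carton","tin","job_card","card_stand","order_tray","clip","jar_a"]:
        print(q,[(np.round(b["rect"]).astype(int).tolist(),round(b["score"],2)) for b in boxes_of(q,n)][:5],[(np.round(b["uv"],1).tolist(),round(b["score"],2)) for b in spot_point(q,n)][:4])
s=get_state();print(s)
E
```

```text
scene [[551.990892146186, 0.0, 310.2765765617546], [0.0, 551.990892146186, 233.3877272692391], [0.0, 0.0, 1.0]] [[ 0.7133  0.5655 -0.414   1.0315]
 [ 0.7009 -0.5801  0.4151 -0.4048]
 [-0.0055 -0.5863 -0.8101  0.957 ]
 [ 0.      0.      0.      1.    ]]
long_carton [([143, 337, 214, 409], 0.85)] [([182.0, 375.5], 0.62)]
eye_carton [([294, 268, 341, 307], 0.96)] [([318.1, 289.7], 0.62)]
tin [([322, 142, 344, 163], 0.7)] [([333.7, 155.8], 0.57)]
job_card [([418, 196, 441, 233], 0.85), ([438, 163, 456, 193], 0.79), ([382, 172, 400, 199], 0.69), ([407, 143, 414, 175], 0.45)] [([424.2, 226.9], 0.73), ([374.6, 158.6], 0.64), ([388.3, 198.1], 0.56), ([441.6, 191.8], 0.53)]
card_stand [([370, 174, 414, 213], 0.74)] [([390.4, 196.6], 0.63)]
order_tray [([213, 192, 296, 271], 0.81), ([323, 145, 342, 163], 0.18)] [([255.4, 233.1], 0.91)]
clip [([273, 192, 294, 215], 0.85)] [([288.2, 208.1], 0.79), ([332.5, 157.2], 0.39)]
jar_a [([181, 248, 198, 276], 0.9), ([349, 212, 365, 238], 0.76)] [([189.8, 269.1], 0.89), ([356.1, 234.7], 0.81)]
side [[454.4838902490894, 0.0, 317.2931307874181], [0.0, 454.4
[... 767 characters left out ...]
([344, 231, 392, 295], 0.59)] [([362.1, 253.3], 0.63)]
clip [([360, 272, 386, 292], 0.6)] [([368.7, 284.5], 0.57)]
jar_a [([283, 282, 302, 302], 0.65), ([373, 199, 390, 221], 0.59)] [([292.0, 303.6], 0.57), ([378.5, 215.1], 0.56)]
{'t': 1.7, 'q': array([-0.8279,  0.3586,  0.0119, -0.    , -1.2241, -0.2881]), 'qd': array([-0.0006,  0.0005, -0.0003, -0.0007,  0.0007, -0.0015]), 'joint_efforts': array([  0.0012, -58.2366,  29.3303,   7.0025,   0.0124,  -0.    ]), 'eef_pos': array([ 0.2965, -0.6064,  0.2265]), 'ee_rot': array([ 3.1415,  0.    , -2.6868]), 'force': array([ 0.4423, -0.3781, -0.9354]), 'moment': array([-0.0072,  0.0129,  0.0714]), 'gripper_force': 0.0, 'width': 0.08764468472047623}
```

View pics/scene0.png

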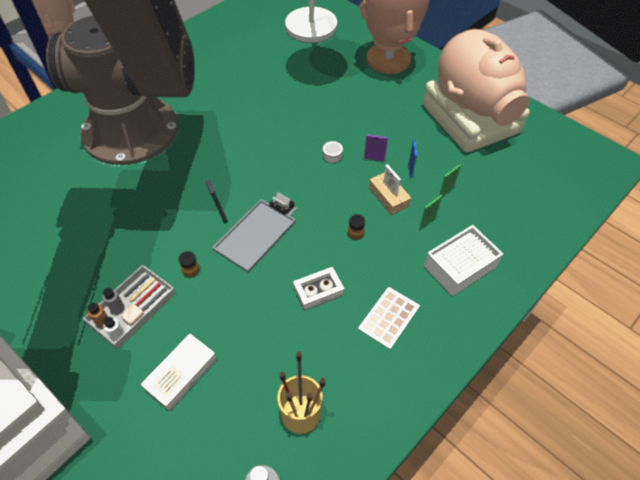

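View pics/side0.png

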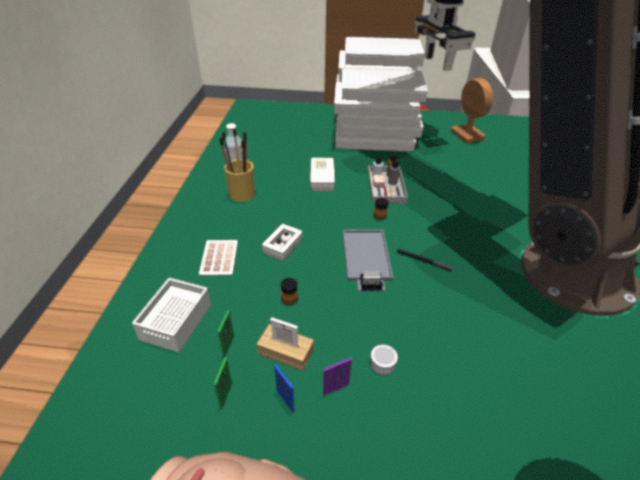

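The scene shows the long carton at (180,371), grey tray at (255,235) with its clip at (283,205), eye carton at (319,288), and tin at (333,152). The white card stands in the wooden stand at (391,182). The jars are at (189,263) and (357,226).

Things that could be mistaken for what I want:
- **Card:** purple (376,148), blue (413,158), and green (451,180) and (431,210). I choose the white one in the stand.
- **Cartons:** white basket (464,258), palette (389,316) and book stack.
- **Tray:** steel tool tray (130,305).
- **Tin:** white lamp foot (311,24).

```bash
cat > h.py <<'E'
from station import *
import cv2,numpy as np
from scipy.optimize import least_squares
np.set_printoptions(precision=4,suppress=True)
def ray(uv,c,z):
    K,E=c["camera_matrix"],c["extrinsics"]
    d=E[:3,:3]@np.linalg.inv(K)@np.array([uv[0],uv[1],1.]); o=E[:3,3]
    return o+d*(z-o[2])/d[2]
def proj(P,c):
    K,E=c["camera_matrix"],c["extrinsics"]
    p=(np.asarray(P)-E[:3,3])@E[:3,:3]@K.T
    return p[:,:2]/p[:,2:]
def boxpts(x,y,yaw,sx,sy,z0,z1):
    R=np.array([[np.cos(yaw),-np.sin(yaw)],[np.sin(yaw),np.cos(yaw)]])
    q=np.array([[a*sx/2,b*sy/2] for a,b in((-1,-1),(1,-1),(1,1),(-1,1))])@R.T+[x,y]
    return np.vstack([np.c_[q,np.full(4,z)] for z in (z0,z1)])
def fitmask(masks,cams,sx,sy,z0,z1,p0):
    """fit x,y,yaw so the hull silhouette matches masks (support functions compared)"""
    A=np.linspace(0,2*np.pi,72,endpoint=False); D=np.c_[np.cos(A),np.sin(A)]
    hs=[]
    for m in masks:
        v,u=np.nonzero(m); hs.append((np.c_[u,v]@D.T).max(0)+0.5*0)
    def f(p): return np.concatenate([(proj(boxpts(*p,sx,sy,z0,z1),c)@D.T).max(0)-h for c,h in zip(cams,hs)])
    best=min((least_squares(f,[p0[0],p0[1],y],loss="soft_l1",x_scale=[.01,.01,.1]) for y in np.linspace(0,np.pi,7)[:-1]),key=lambda r:r.cost)
    return best.x,np.sqrt(np.mean(best.fun**2))
def biggest(m):
    n,l,s,_=cv2.connectedComponentsWithStats(m.astype(np.uint8)); return l==1+np.argmax(s[1:,4])
def reg(q,cam,k=0):
    return [biggest(r["region"]) for r in regions_of(q,cam)]
def tool():
    s=get_state(); return s["eef_pos"],s["ee_rot"]
E
python3 - <<'E'
from h import *
cs=calibration("scene")
grab_frame("scene")
for q,sx,sy,h,uv in [("long_carton",.062,.12,.032,(180,373)),("eye_carton",.054,.084,.028,(319,288)),("order_tray",.096,.160,.010,(255,235)),("card_stand",.09,.048,.03,(390,197))]:
    m=reg(q,"scene"); 
    if m: print(q,fitmask([m[0]],[cs],sx,sy,0,h,ray(uv,cs,0)),m[0].sum())
for q,uv in [("tin",(333.7,155.8)),("clip",(288,208)),("card",(391,178)),("jar",(189.8,269)),("jar2",(356,234.7)),("purple",(376,160)),("blue",(412,175)),("pen",(216,200))]: print(q,ray(uv,cs,0),ray(uv,cs,.06))
c=calibration("side")
for q,uv in [("tin",(384,365)),("clip",(368.7,284.5)),("jar",(292,303.6)),("purple",(337,394)),("cardtop",(285,325))]: print(q,ray(uv,c,0),ray(uv,c,.08))
print(calibration("wrist"))
E
```

```text
long_carton (array([ 0.5958, -0.3017,  3.2753]), np.float64(1.5208744927000426)) 2761
eye_carton (array([ 0.6535, -0.0045, -0.3835]), np.float64(0.8309889319272251)) 1357
order_tray (array([0.4596, 0.0033, 0.1659]), np.float64(3.841869005580902)) 3269
card_stand (array([0.5972, 0.2793, 2.8858]), np.float64(1.4781978703756011)) 856
tin [0.4224 0.2872 0.    ] [0.4606 0.2438 0.06  ]
clip [0.4584 0.1006 0.    ] [0.4943 0.0689 0.06  ]
card [0.5652 0.3279 0.    ] [0.5944 0.282  0.06  ]
jar [ 0.4288 -0.1509  0.    ] [ 0.4666 -0.1668  0.06  ]
jar2 [0.6147 0.1512 0.    ] [0.6408 0.1164 0.06  ]
purple [0.5035 0.347  0.    ] [0.5366 0.2999 0.06  ]
blue [0.5941 0.3689 0.    ] [0.6215 0.3204 0.06  ]
pen [0.3264 0.004  0.    ] [ 0.3706 -0.0217  0.06  ]
tin [0.4158 0.2878 0.    ] [0.4236 0.3432 0.08  ]
clip [0.4502 0.0916 0.    ] [0.454  0.1696 0.08  ]
jar [0.6027 0.1655 0.    ] [0.589 0.235 0.08 ]
purple [0.4942 0.3555 0.    ] [0.493  0.4032 0.08  ]
cardtop [0.6072 0.2214 0.    ] [0.593  0.2845 0.08  ]
{'camera_matrix': array([[352.8723,   0.    , 318.3019],
       [  0.    , 352.8723, 237.4695],
       [  0.    ,   0.    ,   1.    ]]), 'extrinsics': array([[-0.439 ,  0.8716,  0.2182,  0.2381],
       [ 0.8985,  0.4257,  0.1075, -0.6344],
       [ 0.0008,  0.2433, -0.97  ,  0.3848],
       [ 0.    ,  0.    ,  0.    ,  1.    ]])}
```

```bash
cat >> h.py <<'E'
def cmd(x,y,z,yaw,frm=None):
    if frm is None: p,r=tool(); yw=r[2]
    else: p,yw=np.array(frm[:3]),frm[3]
    d=np.array([x,y,z])-p; c,s=np.cos(yw),np.sin(yw)
    t=np.array([d[0]*c+d[1]*s, d[0]*s-d[1]*c, -d[2]])/.25
    dy=(yaw-yw+np.pi/2)%np.pi-np.pi/2
    print("from",p,yw,"-> t",np.round(t,4),"twist",round(-dy/np.pi,4),"newyaw",yw+dy, "rows",np.round(max(np.linalg.norm(t)*250/41.7,abs(np.degrees(dy))/7.16),1))
    return [x,y,z,yw+dy]
E
python3 - <<'E'
from h import *
c=calibration("side");s=calibration("scene")
for uv in [(337,148),(415,148),(340,82)]: print(ray(uv,c,0),ray(uv,c,.15))
for uv in [(90,440),(0,345)]: print(ray(uv,s,0),ray(uv,s,.1))
print("cup",ray((300,425),s,0),ray((298,355),s,.2))
p=cmd(.52,-.36,.30,-1.437)
cmd(.56,-.295,.25,-1.437,p)
E
```

```text
[ 0.5686 -0.4797  0.    ] [ 0.5503 -0.2105  0.15  ]
[ 0.3291 -0.513   0.    ] [ 0.3623 -0.2366  0.15  ]
[ 0.6036 -1.0063  0.    ] [ 0.5777 -0.6238  0.15  ]
[ 0.5778 -0.481   0.    ] [ 0.6253 -0.473   0.1   ]
[ 0.3071 -0.5043  0.    ] [ 0.3828 -0.4939  0.1   ]
cup [ 0.8134 -0.2153  0.    ] [ 0.7854 -0.1858  0.2   ]
from [ 0.2965 -0.6064  0.2265] -2.686795637535904 -> t [-1.2362  0.4926 -0.2939] twist -0.3978 newyaw -1.4370000000000003 rows 10.0
from [ 0.52 -0.36  0.3 ] -1.4370000000000003 -> t [-0.2363 -0.1933  0.2   ] twist -0.0 newyaw -1.437 rows 2.2
```

>>> arm_command:
  commands:
    - {"tz":-0.6}
    - {"tz":-0.6}
    - {"tz":-0.6}
    - {"tz":-0.6}
    - {"tz":-0.6,"twist":-0.1}
    - {"tz":-0.6,"twist":-0.2}
    - {"tz":-0.6,"twist":-0.2}
    - {"tz":-0.6,"twist":-0.2}
  claw: 1
  grip_force: 20

```text
invalid input
```

```bash
python3 - <<'E'
from h import *
p=cmd(.55,-.30,.27,-1.437)
E
```

```text
from [ 0.2965 -0.6064  0.2265] -2.686795637535904 -> t [-1.4494  0.6555 -0.1739] twist -0.3978 newyaw -1.4370000000000003 rows 10.0
```

>>> arm_command:
  commands:
    - {"tx":0,"ty":0,"tz":-0.6,"twist":0}
    - {"tx":0,"ty":0,"tz":-0.6,"twist":0}
    - {"tx":0,"ty":0,"tz":-0.6,"twist":0}
    - {"tx":0,"ty":0,"tz":-0.6,"twist":0}
    - {"tx":0,"ty":0,"tz":-0.6,"twist":-0.2}
    - {"tx":0,"ty":0,"tz":-0.6,"twist":-0.2}
    - {"tx":0,"ty":0,"tz":-0.6,"twist":-0.2}
    - {"tx":0,"ty":0,"tz":-0.6,"twist":-0.2}
  claw: 1
  grip_force: 20

```text
t: 2.62
eef_pos: [0.2965, -0.6063, 0.3767]
ee_rot: [-3.141, 0.0, -2.181]
force: [0.4, -0.5, 0.3]
width: 0.088
gripper_force: 0.0
```

```bash
python3 - <<'E'
from h import *
p=cmd(.48,-.38,.37,-1.437)
p=cmd(.55,-.30,.27,-1.437,p)
E
```

```text
from [ 0.2965 -0.6063  0.3767] -2.1806018056317282 -> t [-1.1624 -0.0832  0.0269] twist -0.2367 newyaw -1.4369999999999998 rows 7.0
from [ 0.48 -0.38  0.37] -1.4369999999999998 -> t [-0.2798 -0.3202  0.4   ] twist 0.0 newyaw -1.437 rows 3.5
```

>>> arm_command:
  commands:
    - {"tx":-1,"ty":-0.07,"tz":0,"twist":-0.2367}
    - {"tx":-1,"ty":-0.07,"tz":0,"twist":-0.2367}
    - {"tx":-1,"ty":-0.07,"tz":0,"twist":-0.2367}
    - {"tx":-1,"ty":-0.07,"tz":0,"twist":-0.2367}
    - {"tx":-1,"ty":-0.07,"tz":0,"twist":-0.2367}
    - {"tx":-1,"ty":-0.07,"tz":0,"twist":-0.2367}
    - {"tx":-1,"ty":-0.07,"tz":0,"twist":-0.2367}
    - {"tx":-1,"ty":-0.07,"tz":0,"twist":-0.2367}

```text
t: 3.28
eef_pos: [0.4567, -0.4105, 0.3767]
ee_rot: [-3.141, -0.0, -1.439]
force: [-0.1, 0.0, -0.1]
width: 0.0878
gripper_force: 0.0
```

```bash
python3 - <<'E'
from h import *
p=cmd(.55,-.30,.27,-1.437)
E
```

```text
from [ 0.4567 -0.4105  0.3767] -1.4393049690816841 -> t [-0.3893 -0.4279  0.427 ] twist -0.0007 newyaw -1.437 rows 4.3
```

>>> arm_command:
  commands:
    - {"tx":-0.39,"ty":-0.43,"tz":0.427,"twist":0}
    - {"tx":-0.39,"ty":-0.43,"tz":0.427,"twist":0}
    - {"tx":-0.39,"ty":-0.43,"tz":0.427,"twist":0}
    - {"tx":-0.39,"ty":-0.43,"tz":0.427,"twist":0}
    - {"tx":-0.39,"ty":-0.43,"tz":0.427,"twist":0}
    - {"tx":-0.39,"ty":-0.43,"tz":0.427,"twist":0}
    - {"tx":-0.39,"ty":-0.43,"tz":0.427,"twist":0}
    - {"tx":-0.39,"ty":-0.43,"tz":0.427,"twist":0}

```text
t: 3.95
eef_pos: [0.5492, -0.3035, 0.2709]
ee_rot: [-3.141, -0.001, -1.444]
force: [-0.2, 0.4, 0.5]
width: 0.0875
gripper_force: 0.0
```

```bash
python3 - <<'E'
from h import *
cw=calibration("wrist"); f=grab_frame("wrist"); cv2.imwrite("pics/w1.png",f[:,:,::-1])
cs=calibration("scene")
print(tool())
for q,sx,sy,h,p0 in [("long_carton",.062,.12,.032,(.596,-.302)),("eye_carton",.054,.084,.028,(.65,0)),("order_tray",.096,.16,.01,(.46,0))]:
    for m in reg(q,"wrist")[:2]: print(q,m.sum(),fitmask([m],[cw],sx,sy,0,h,p0))
E
```

```text
(array([ 0.5491, -0.3036,  0.2712]), array([-3.1401, -0.0011, -1.4449]))
long_carton 5780 (array([ 0.596 , -0.3003,  3.2643]), np.float64(1.7251646895243977))
```

View pics/w1.png

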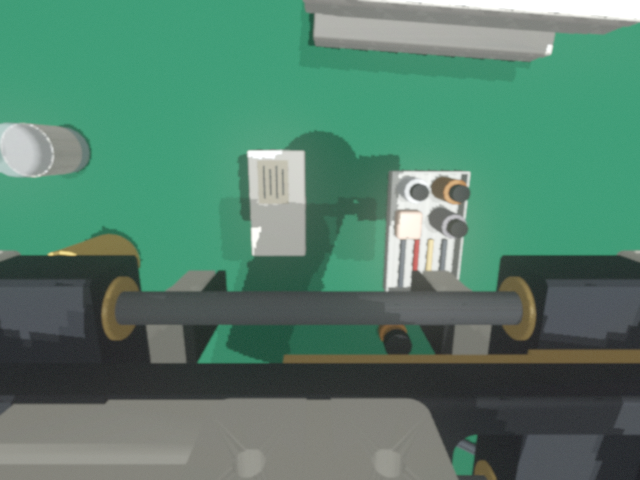

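Wrist view: the long carton with its label is at (277,203), clear of the fingers. The steel tool tray, at (430,230), is the look-alike. The carton fit agrees with the scene camera, at (0.596,-0.301), yaw 0.126.

```bash
python3 - <<'E'
from h import *
p=cmd(.596,-.301,.10,-1.443)
p=cmd(.596,-.301,.012,-1.443,p)
E
```

```text
from [ 0.5491 -0.3032  0.2709] -1.4448023037336961 -> t [ 0.015  -0.1873  0.6836] twist -0.0006 newyaw -1.443 rows 4.3
from [ 0.596 -0.301  0.1  ] -1.443 -> t [ 0.    -0.     0.352] twist -0.0 newyaw -1.443 rows 2.1
```

>>> arm_command:
  commands:
    - {"tx":0.015,"ty":-0.187,"tz":0.1,"twist":0}
    - {"tx":0.015,"ty":-0.187,"tz":0.3,"twist":0}
    - {"tx":0.015,"ty":-0.187,"tz":0.45,"twist":0}
    - {"tx":0.015,"ty":-0.187,"tz":0.6,"twist":0}
    - {"tx":0.015,"ty":-0.187,"tz":0.68,"twist":0}
    - {"tx":0.015,"ty":-0.187,"tz":0.68,"twist":0}
    - {"tx":0.015,"ty":-0.187,"tz":0.68,"twist":0}
    - {"tx":0.015,"ty":-0.187,"tz":0.68,"twist":0}

```text
t: 4.82
eef_pos: [0.5976, -0.3008, 0.1024]
ee_rot: [-3.139, -0.002, -1.443]
force: [0.6, -0.2, 1.2]
width: 0.0876
gripper_force: 0.0
```

```bash
python3 - <<'E'
from h import *
cw=calibration("wrist"); f=grab_frame("wrist"); cv2.imwrite("pics/w2.png",f[:,:,::-1])
for m in reg("long_carton","wrist")[:2]: print(m.sum(),fitmask([m],[cw],.062,.12,0,.032,(.596,-.302)))
p=cmd(.596,-.301,.012,-1.443)
E
```

```text
12474 (array([ 0.596 , -0.3004,  3.2703]), np.float64(20.106371749795294))
from [ 0.598  -0.3006  0.103 ] -1.4430628995578592 -> t [0.0008 0.008  0.3642] twist -0.0 newyaw -1.443 rows 2.2
```

View pics/w2.png

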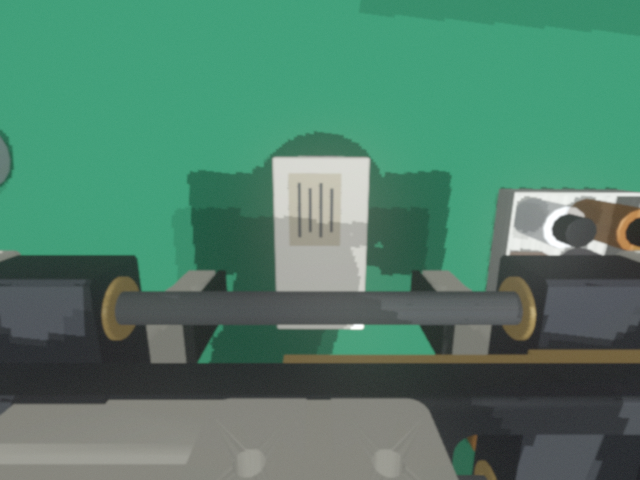

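Wrist close-up: the labelled carton (273–370, 157–328) is centred between the fingers and square to them.

>>> arm_command:
  commands:
    - {"tx":0,"ty":0.006,"tz":0.1,"twist":0}
    - {"tx":0,"ty":0.006,"tz":0.2,"twist":0}
    - {"tx":0,"ty":0.006,"tz":0.3,"twist":0}
    - {"tx":0,"ty":0.006,"tz":0.34,"twist":0}
    - {"tx":0,"ty":0.006,"tz":0.364,"twist":0}
    - {"tx":0,"ty":0.006,"tz":0.364,"twist":0}
    - {"tx":0,"ty":0.006,"tz":0.364,"twist":0}
    - {"tx":0,"ty":0.006,"tz":0.364,"twist":0}

```text
t: 5.58
eef_pos: [0.5961, -0.3003, 0.0107]
ee_rot: [-3.139, -0.001, -1.443]
force: [-1.1, 0.1, 0.3]
width: 0.0877
gripper_force: 0.0
```

>>> arm_command:
  commands:
    - {"tx":0,"ty":0,"tz":0,"twist":0}
    - {"tx":0,"ty":0,"tz":0,"twist":0}
    - {"tx":0,"ty":0,"tz":0,"twist":0}
    - {"tx":0,"ty":0,"tz":0,"twist":0}
    - {"tx":0,"ty":0,"tz":0,"twist":0}
    - {"tx":0,"ty":0,"tz":0,"twist":0}
    - {"tx":0,"ty":0,"tz":0,"twist":0}
    - {"tx":0,"ty":0,"tz":0,"twist":0}
  claw: 0
  grip_force: 20

```text
t: 6.25
eef_pos: [0.5951, -0.3001, 0.0091]
ee_rot: [-3.141, -0.0, -1.443]
force: [-0.3, 1.3, 3.8]
width: 0.0617
gripper_force: 20.0
```

>>> arm_command:
  commands:
    - {"tx":0,"ty":0,"tz":0,"twist":0}
    - {"tx":0,"ty":0,"tz":-0.03,"twist":0}
    - {"tx":0,"ty":0,"tz":-0.08,"twist":0}
    - {"tx":0,"ty":0,"tz":-0.15,"twist":0}
    - {"tx":0,"ty":0,"tz":-0.25,"twist":0}
    - {"tx":0,"ty":0,"tz":-0.35,"twist":0}
    - {"tx":0,"ty":0,"tz":-0.45,"twist":0}
    - {"tx":0,"ty":0,"tz":-0.45,"twist":0}

```text
t: 6.92
eef_pos: [0.5975, -0.3012, 0.1282]
ee_rot: [-3.134, -0.004, -1.442]
force: [1.1, -0.1, -0.5]
width: 0.0618
gripper_force: 20.0
```

```bash
python3 - <<'E'
from h import *
a=cv2.imread("pics/scene0.png")[185:277,205:303]; b=cv2.imread("pics/side0.png")[222:300,332:402]
r=lambda i,k:cv2.resize(i,None,fx=k,fy=k,interpolation=cv2.INTER_CUBIC)
A=r(a,4.1);B=r(b,5)
A,B=[cv2.copyMakeBorder(i,0,405-i.shape[0],0,0,cv2.BORDER_CONSTANT) for i in (A,B)]
cv2.imwrite("pics/tray.png",np.hstack([A,B])); print(A.shape,B.shape)
E
```

```text
(405, 402, 3) (405, 350, 3)
```

View pics/tray.png

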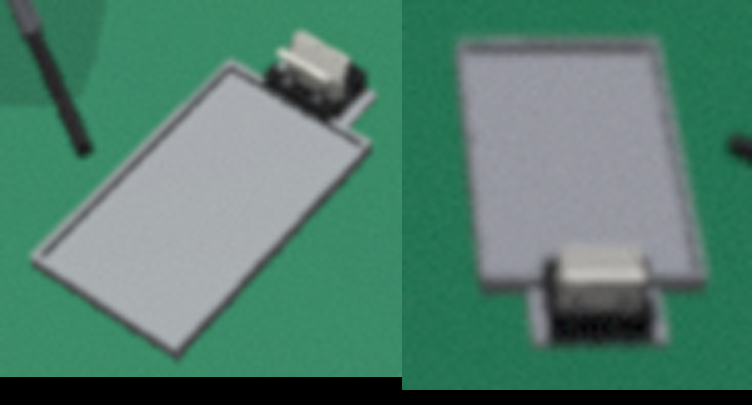

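Tray crop: rim corners in the scene crop are at (33,258), (232,62), (371,147) and (178,353). In the side crop they are at (459,42), (660,40), (706,278) and (480,280). The clip is at the upper right in the scene crop and at the bottom in the side crop, which gives the +y end.

```bash
python3 - <<'E'
from h import *
cs,c2=calibration("scene"),calibration("side")
S=(np.array([[33,258],[178,353],[371,147],[232,62]])+.5)/4.1-.5+[205,185]
# order (-,-),(+,-),(+,+),(-,+) : -y end away from clip
T=(np.array([[660,40],[459,42],[480,280],[706,278]])+.5-[402,0])/5-.5+[332,222]
for zr in (.010,.014):
  for sets in ([0],[1],[0,1]):
    def f(p): 
        P=boxpts(*p,.096,.16,0,zr)[4:]
        return np.concatenate([(proj(P,(cs,c2)[i])-(S,T)[i]).ravel() for i in sets])
    r=least_squares(f,[.46,0,.1],x_scale=[.01,.01,.1]); print(zr,sets,r.x,np.sqrt(np.mean(r.fun**2)))
    x,y,a=r.x; print(" clip",x-.094*np.sin(a),y+.094*np.cos(a))
E
```

```text
0.01 [0] [ 0.4638 -0.0021  0.1424] 0.31646740053355593
 clip 0.4504452738839798 0.09093758734967698
0.01 [1] [0.4598 0.001  0.1359] 0.11657518098533608
 clip 0.44711071435448496 0.09415115819043234
0.01 [0, 1] [ 0.4615 -0.0008  0.1405] 0.7301415331982853
 clip 0.4483779522797471 0.09224916397960119
0.014 [0] [ 0.4661 -0.0038  0.1428] 0.4159265719047761
 clip 0.45276981583998693 0.0892773484888289
0.014 [1] [0.46   0.0054 0.1356] 0.17402389279106714
 clip 0.44728428341668375 0.09850821117134696
0.014 [0, 1] [ 0.4625 -0.0004  0.1411] 1.4557506478635824
 clip 0.4492467093672464 0.09264599646637603
```

```bash
python3 - <<'E'
from h import *
p=cmd(.53,-.08,.28,-1.432)
p=cmd(.46,.16,.28,-1.432,p)
E
```

```text
from [ 0.5975 -0.3012  0.1282] -1.4422014053331826 -> t [-0.9121  0.1543 -0.6073] twist -0.0032 newyaw -1.432 rows 6.6
from [ 0.53 -0.08  0.28] -1.432 -> t [-0.9895  0.1445 -0.    ] twist -0.0 newyaw -1.432 rows 6.0
```

>>> arm_command:
  commands:
    - {"tx":0,"ty":0,"tz":-0.15,"twist":0}
    - {"tx":-0.05,"ty":0,"tz":-0.3,"twist":0}
    - {"tx":-0.18,"ty":0.03,"tz":-0.4,"twist":0}
    - {"tx":-0.32,"ty":0.05,"tz":-0.5,"twist":0}
    - {"tx":-0.48,"ty":0.08,"tz":-0.58,"twist":0}
    - {"tx":-0.64,"ty":0.1,"tz":-0.6,"twist":0}
    - {"tx":-0.8,"ty":0.13,"tz":-0.6,"twist":-0.003}
    - {"tx":-0.91,"ty":0.155,"tz":-0.6,"twist":-0.003}

```text
t: 7.58
eef_pos: [0.5262, -0.0771, 0.2726]
ee_rot: [-3.14, 0.001, -1.433]
force: [0.5, 0.6, -2.4]
width: 0.0623
gripper_force: 20.0
```

>>> arm_command:
  commands:
    - {"tx":-0.13,"ty":0.02,"tz":0,"twist":0}
    - {"tx":-0.28,"ty":0.04,"tz":0,"twist":0}
    - {"tx":-0.43,"ty":0.06,"tz":0,"twist":0}
    - {"tx":-0.58,"ty":0.08,"tz":0,"twist":0}
    - {"tx":-0.73,"ty":0.1,"tz":0,"twist":0}
    - {"tx":-0.87,"ty":0.12,"tz":0,"twist":0}
    - {"tx":-0.96,"ty":0.14,"tz":0,"twist":0}
    - {"tx":-0.99,"ty":0.145,"tz":0,"twist":0}

```text
t: 8.25
eef_pos: [0.4563, 0.1634, 0.2718]
ee_rot: [-3.141, 0.001, -1.431]
force: [0.7, -0.8, -0.7]
width: 0.0619
gripper_force: 20.0
```

```bash
python3 - <<'E'
from h import *
cw=calibration("wrist"); f=grab_frame("wrist"); cv2.imwrite("pics/w3.png",f[:,:,::-1])
print(tool(), get_state()["width"])
for q in("clip","order_tray"): print(q,[(np.round(b["uv"],1),ray(b["uv"],cw,.006 if q=="clip" else 0),b["score"]) for b in spot_point(q,"wrist")][:2])
E
```

```text
(array([0.4565, 0.1631, 0.2717]), array([-3.1414,  0.0008, -1.4311])) 0.06207181315048488
clip [(array([335.5, 144.1]), array([0.4462, 0.0918, 0.006 ]), 0.77)]
order_tray [(array([335.6,  59.9]), array([0.4595, 0.002 , 0.    ]), 0.91)]
```

View pics/w3.png

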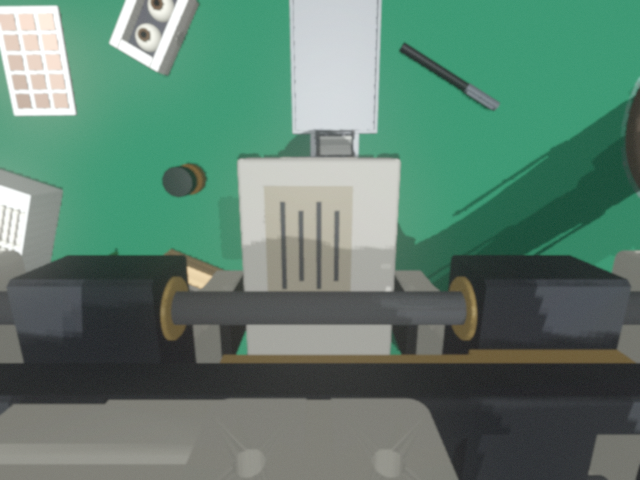

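Wrist view from above the clip: tray rim columns 292–378 with its near end at row 132, clip at (335,144). The held carton's far edge is at row 157, columns 238–400.

```bash
python3 - <<'E'
from h import *
cw=calibration("wrist"); f=cv2.imread("pics/w3.png")
g=f.astype(int); sat=g.max(2)-g.min(2); m=(sat<30)&(g.min(2)>60)
rows=[10,40,70,100,120]; L=[];R=[]
for v in rows:
    u=np.nonzero(m[v,270:400])[0]+270; L.append((u.min()-.0,v));R.append((u.max(),v))
print(L,R)
col=[np.nonzero(m[60:160,u])[0] for u in (300,305,370)]
e=[]
for u in (297,302,367,372):
    c=m[60:150,u]; e.append((u,60+np.nonzero(~c)[0].min()-1))
print(e)
Lw=np.array([ray(q,cw,.010) for q in L]);Rw=np.array([ray(q,cw,.010) for q in R]);Ew=np.array([ray(q,cw,.010) for q in e])
for W in(Lw,Rw): print(W[0],W[-1],"yaw",np.arctan2(-(W[0]-W[-1])[0]*-1,-(W[0]-W[-1])[1])*-1*-1)
print(Ew)
# fit x,y,yaw
def fn(p):
    x,y,a=p; d=np.array([np.cos(a),np.sin(a)]); n=np.array([-np.sin(a),np.cos(a)])
    q=lambda W:W[:,:2]-[x,y]
    return np.r_[q(Lw)@d-.048,q(Rw)@d+.048,q(Ew)@n-.08]
r=least_squares(fn,[.46,0,.13]); print(r.x,r.fun*1000)
# held carton far edge
z=.2717+.023
for uv in [(239,158),(399,158),(320,157)]: print(ray(uv,cw,z))
E
```

```text
[(np.float64(290.0), 10), (np.float64(290.0), 40), (np.float64(291.0), 70), (np.float64(292.0), 100), (np.float64(292.0), 120)] [(np.int64(380), 10), (np.int64(379), 40), (np.int64(378), 70), (np.int64(377), 100), (np.int64(377), 120)]
[(297, np.int64(133)), (302, np.int64(134)), (367, np.int64(133)), (372, np.int64(133))]
[ 0.5153 -0.0393  0.01  ] [0.5    0.0701 0.01  ] yaw 0.13924846798365265
[ 0.4212 -0.0524  0.01  ] [0.4047 0.0568 0.01  ] yaw 0.15027383518536364
[[0.4926 0.0833 0.01  ]
 [0.4868 0.0836 0.01  ]
 [0.4135 0.0723 0.01  ]
 [0.4078 0.0715 0.01  ]]
[ 0.4619 -0.0014  0.1454] [-0.6819  0.0805 -0.2237 -0.5399 -0.0029  0.3127  0.3685  0.4265  0.4868
 -0.2265 -0.5755  0.561  -0.0129  0.0273]
[0.4952 0.1046 0.2947]
[0.436  0.0964 0.2947]
[0.4653 0.1001 0.2947]
```

```bash
python3 - <<'E'
from h import *
p=cmd(.4617,.0006,.10,-1.428)
E
```

```text
from [0.4573 0.161  0.2716] -1.4321952385655838 -> t [0.6381 0.0711 0.6863] twist -0.0013 newyaw -1.428 rows 5.6
```

>>> arm_command:
  commands:
    - {"tx":0.1,"ty":0.01,"tz":0,"twist":0}
    - {"tx":0.22,"ty":0.02,"tz":0.05,"twist":0}
    - {"tx":0.36,"ty":0.04,"tz":0.17,"twist":0}
    - {"tx":0.5,"ty":0.06,"tz":0.3,"twist":0}
    - {"tx":0.6,"ty":0.07,"tz":0.43,"twist":-0.001}
    - {"tx":0.638,"ty":0.071,"tz":0.56,"twist":-0.0013}
    - {"tx":0.638,"ty":0.071,"tz":0.65,"twist":-0.0013}
    - {"tx":0.638,"ty":0.071,"tz":0.686,"twist":-0.0013}

```text
t: 9.07
eef_pos: [0.4592, -0.0027, 0.0965]
ee_rot: [3.136, -0.001, -1.434]
force: [-0.2, 0.6, -1.5]
width: 0.0618
gripper_force: 20.0
```

>>> arm_command:
  commands:
    - {"tx":0,"ty":0,"tz":0.05,"twist":0}
    - {"tx":0,"ty":0,"tz":0.12,"twist":0}
    - {"tx":0,"ty":0,"tz":0.18,"twist":0}
    - {"tx":0,"ty":0,"tz":0.23,"twist":0}
    - {"tx":0,"ty":0,"tz":0.25,"twist":0}
    - {"tx":0,"ty":0,"tz":0.25,"twist":0}
    - {"tx":0,"ty":0,"tz":0.25,"twist":0}
    - {"tx":0,"ty":0,"tz":0.25,"twist":0}

```text
t: 9.73
eef_pos: [0.4628, 0.0007, 0.0384]
ee_rot: [-3.14, 0.0, -1.429]
force: [-0.2, 0.1, -1.6]
width: 0.0616
gripper_force: 20.0
```

```bash
python3 - <<'E'
from h import *
print(get_state()["force"]);p=cmd(.4617,.0006,.0135,-1.428)
E
```

```text
[-0.2226  0.0801 -1.5841]
from [0.4628 0.0007 0.0384] -1.4293774136148274 -> t [-0.0001  0.0043  0.0995] twist -0.0004 newyaw -1.428 rows 0.6
```

>>> arm_command:
  commands:
    - {"tx":0,"ty":0.004,"tz":0.03,"twist":0}
    - {"tx":0,"ty":0.004,"tz":0.06,"twist":0}
    - {"tx":0,"ty":0.004,"tz":0.08,"twist":0}
    - {"tx":0,"ty":0.004,"tz":0.09,"twist":0}
    - {"tx":0,"ty":0.004,"tz":0.095,"twist":0}
    - {"tx":0,"ty":0.004,"tz":0.097,"twist":0}
    - {"tx":0,"ty":0.004,"tz":0.098,"twist":0}
    - {"tx":0,"ty":0.004,"tz":0.098,"twist":0}

```text
t: 10.4
eef_pos: [0.4603, 0.0001, 0.013]
ee_rot: [3.14, -0.0, -1.43]
force: [-4.4, 0.5, 6.6]
width: 0.0618
gripper_force: 20.0
```

```bash
python3 - <<'E'
from h import *
print(get_state()["force"]);p=cmd(.4617,.0006,.0131,-1.428)
E
```

```text
[-4.4209  0.5118  6.581 ]
from [0.4603 0.0001 0.013 ] -1.4295487494433536 -> t [-0.0011 -0.0058 -0.0003] twist -0.0005 newyaw -1.428 rows 0.0
```

>>> arm_command:
  commands:
    - {"tx":0,"ty":0,"tz":-0.008,"twist":0}
    - {"tx":0,"ty":-0.005,"tz":-0.008,"twist":0}
    - {"tx":0,"ty":-0.005,"tz":-0.008,"twist":0}
    - {"tx":0,"ty":-0.005,"tz":-0.006,"twist":0}
    - {"tx":0,"ty":-0.005,"tz":-0.004,"twist":0}
    - {"tx":0,"ty":-0.005,"tz":-0.003,"twist":0}
    - {"tx":0,"ty":-0.005,"tz":-0.003,"twist":0}
    - {"tx":0,"ty":-0.005,"tz":-0.003,"twist":0}

```text
t: 11.07
eef_pos: [0.4621, 0.0005, 0.0135]
ee_rot: [3.141, -0.0, -1.43]
force: [0.5, 0.6, -1.3]
width: 0.0617
gripper_force: 20.0
```

>>> arm_command:
  commands:
    - {"tx":0,"ty":0,"tz":0,"twist":0}
    - {"tx":0,"ty":0,"tz":0,"twist":0}
    - {"tx":0,"ty":0,"tz":0,"twist":0}
    - {"tx":0,"ty":0,"tz":0,"twist":0}
    - {"tx":0,"ty":0,"tz":0,"twist":0}
    - {"tx":0,"ty":0,"tz":0,"twist":0}
    - {"tx":0,"ty":0,"tz":0,"twist":0}
    - {"tx":0,"ty":0,"tz":0,"twist":0}
  claw: 1

```text
t: 11.73
eef_pos: [0.4621, 0.0005, 0.0136]
ee_rot: [-3.142, -0.0, -1.43]
force: [-0.7, -0.4, 0.5]
width: 0.0875
gripper_force: 0.0
```

```bash
python3 - <<'E'
from h import *
print(get_state()["force"]);p=cmd(.455,.055,.28,-1.428)
E
```

```text
[-0.6798 -0.4061  0.5076]
from [0.4621 0.0005 0.0136] -1.4297056872808227 -> t [-0.2197 -0.0024 -1.0657] twist -0.0005 newyaw -1.428 rows 6.5
```

>>> arm_command:
  commands:
    - {"tx":0,"ty":0,"tz":-0.06,"twist":0}
    - {"tx":0,"ty":0,"tz":-0.2,"twist":0}
    - {"tx":0,"ty":0,"tz":-0.36,"twist":0}
    - {"tx":-0.1,"ty":0,"tz":-0.5,"twist":0}
    - {"tx":-0.2,"ty":0,"tz":-0.65,"twist":0}
    - {"tx":-0.3,"ty":0,"tz":-0.8,"twist":0}
    - {"tx":-0.34,"ty":0,"tz":-0.9,"twist":0}
    - {"tx":-0.34,"ty":0,"tz":-0.95,"twist":0}

```text
t: 12.4
eef_pos: [0.4517, 0.0872, 0.2561]
ee_rot: [-3.135, 0.002, -1.427]
force: [1.5, 0.6, -0.3]
width: 0.0875
gripper_force: 0.0
```

>>> arm_command:
  commands:
    - {"tx":0,"ty":0,"tz":0,"twist":0}
    - {"tx":0,"ty":0,"tz":0,"twist":0}
    - {"tx":0,"ty":0,"tz":0,"twist":0}
    - {"tx":0,"ty":0,"tz":0,"twist":0}
    - {"tx":0,"ty":0,"tz":0,"twist":0}
    - {"tx":0,"ty":0,"tz":0,"twist":0}
    - {"tx":0,"ty":0,"tz":0,"twist":0}
    - {"tx":0,"ty":0,"tz":0,"twist":0}

```text
t: 13.07
eef_pos: [0.4501, 0.0845, 0.2507]
ee_rot: [3.141, -0.0, -1.43]
force: [-0.4, -0.8, 0.7]
width: 0.0874
gripper_force: 0.0
```

```bash
python3 - <<'E'
from h import *
cw=calibration("wrist"); f=grab_frame("wrist"); cv2.imwrite("pics/w4.png",f[:,:,::-1])
print(tool()[0])
for m in reg("long_carton","wrist")[:1]: print(m.sum(),fitmask([m],[cw],.062,.12,.004,.036,(.46,0)))
for m in reg("order_tray","wrist")[:1]: print(m.sum(),fitmask([m],[cw],.096,.16,.0,.01,(.46,0)))
E
```

```text
[0.4501 0.0846 0.2508]
7546 (array([0.4618, 0.0001, 3.2812]), np.float64(1.781313179821723))
7488 (array([0.4606, 0.0021, 3.2883]), np.float64(8.011706017864157))
```

View pics/w4.png

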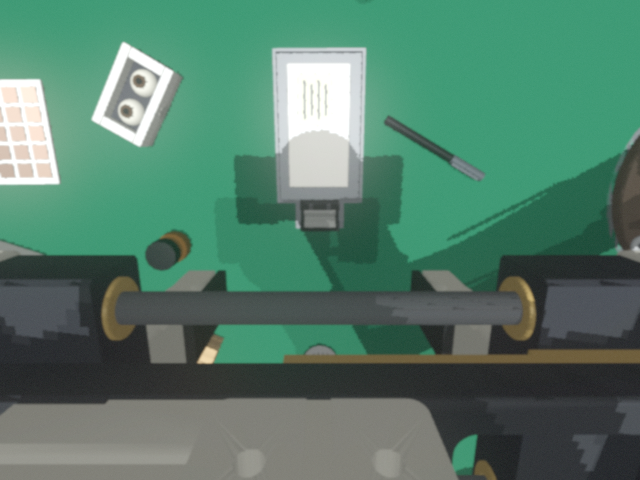

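Carton in the tray: its top is at columns 286–351, rows 62–188, inside the tray rim at 273–366, rows 47–202. It looks centred; measuring it now. The eye carton is at (137,97), with one jar at (166,250).

```bash
python3 - <<'E'
from h import *
g=cv2.imread("pics/w4.png").astype(int)
sat=g.max(2)-g.min(2); v=g.min(2)
for r in (70,100,125,140,165,180): print(r,"sat",[ (c) for c in range(262,378) if (sat[r,c]>40)!=(sat[r,c+1]>40)],"v",v[r,268:300].tolist(),v[r,340:372].tolist())
for c in (295,340): print(c,v[40:72,c].tolist(),v[178:212,c].tolist())
E
```

```text
70 sat [271, 365] v [87, 87, 92, 106, 143, 183, 199, 196, 192, 201, 207, 210, 210, 210, 210, 211, 211, 215, 226, 245, 255, 255, 255, 255, 255, 255, 255, 255, 255, 255, 255, 255] [255, 255, 255, 255, 255, 255, 255, 255, 255, 252, 230, 216, 213, 212, 212, 213, 213, 212, 212, 210, 203, 189, 188, 199, 191, 159, 115, 93, 87, 88, 84, 86]
100 sat [272, 364] v [96, 96, 97, 99, 116, 151, 187, 202, 196, 184, 191, 207, 212, 214, 214, 214, 214, 213, 216, 232, 254, 255, 255, 255, 255, 255, 255, 255, 255, 255, 255, 255] [255, 255, 255, 255, 255, 255, 255, 255, 255, 249, 231, 218, 217, 216, 215, 216, 216, 216, 215, 212, 200, 192, 202, 202, 179, 136, 105, 100, 98, 99, 98, 98]
125 sat [273, 364] v [98, 95, 99, 102, 101, 119, 155, 190, 206, 203, 198, 206, 213, 214, 214, 214, 214, 216, 217, 223, 241, 255, 255, 255, 255, 255, 255, 255, 255, 255, 255, 255] [255, 255, 255, 255, 255, 255, 255, 255, 251, 231, 220, 218, 218, 219, 217, 219, 218, 217, 214, 208, 197, 201, 207, 193, 155, 113, 103, 101, 100, 100, 101, 101]
140 sat [274, 363] v [93, 93, 95, 97, 97, 105, 133, 173, 199, 196, 178, 183, 204, 213, 214,
[... 839 characters left out ...]
 127, 134, 130, 113, 87, 75, 72, 72, 68, 71, 69, 68, 68]
295 [78, 80, 79, 79, 83, 81, 93, 132, 177, 199, 195, 172, 163, 190, 207, 210, 209, 210, 212, 211, 211, 213, 221, 240, 255, 255, 255, 255, 255, 255, 255, 255] [206, 205, 205, 206, 206, 204, 203, 199, 184, 161, 141, 137, 139, 138, 137, 135, 137, 136, 136, 136, 133, 123, 113, 106, 101, 90, 86, 81, 81, 82, 80, 78, 79, 74]
340 [78, 79, 80, 80, 79, 83, 98, 150, 193, 207, 194, 160, 152, 182, 204, 210, 211, 212, 211, 212, 213, 214, 222, 242, 255, 255, 255, 255, 255, 255, 255, 255] [208, 207, 207, 206, 207, 206, 205, 201, 184, 160, 144, 140, 141, 141, 138, 139, 139, 139, 136, 131, 119, 110, 103, 103, 103, 101, 99, 100, 97, 98, 99, 98, 100, 102]
```

```bash
cat >> h.py <<'E'
def rectfit(cw,z,sx,sy,pts,p0,flip=1):
    """pts: dict side->list of uv; sides in box axes '+x','-x','+y','-y'"""
    W={k:np.array([ray(q,cw,z)[:2] for q in v]) for k,v in pts.items()}
    def fn(p):
        d=np.array([np.cos(p[2]),np.sin(p[2])]); n=np.array([-d[1],d[0]]); o=[]
        for k,w in W.items():
            s=1 if k[0]=='+' else -1; a,h=(d,sx/2) if k[1]=='x' else (n,sy/2)
            o.append((w-p[:2])@a-s*h)
        return np.concatenate(o)
    r=least_squares(fn,p0,x_scale=[.01,.01,.1]); return r.x,r.fun*1000
E
python3 - <<'E'
from h import *
cw=calibration("wrist")
g=cv2.imread("pics/w4.png").astype(int).min(2)
print("col285",g[190:212,285],"col355",g[190:212,355])
R=(70,100,125,140,165,180);C=(70,100,125,165,180)
t=rectfit(cw,.010,.096,.16,{'+x':list(zip([271.9,273,274,274.1,275.5,276.1],R)),'-x':list(zip([365.5,364.7,364.2,363.8,363,362.4],R)),'-y':[(295,47.2),(340,46.9)]},[.46,0,.14])
c=rectfit(cw,.036,.062,.12,{'+x':list(zip([286.4,287,287.6,288.5,288.9],C)),'-x':list(zip([349.9,349.8,348.9,348,347.7],C)),'-y':[(295,62.8),(340,62.8)],'+y':[(295,186.6),(340,186.5)]},[.46,0,.14])
print(t);print(c)
d=c[0][:2]-t[0][:2];a=t[0][2];print("offset in tray frame",d@[np.cos(a),np.sin(a)],d@[-np.sin(a),np.cos(a)])
print(ray((285,199.5),cw,.01),ray((355,199.5),cw,.01))
E
```

```text
col285 [137 134 137 134 135 136 133 133 130 121 114 106  94  76  59  56  53  57
  52  57  52  51] col355 [137 137 138 137 137 135 131 124 110 103 102 101  95  76  60  54  51  54
  56  55  54  57]
(array([ 0.4615, -0.0004,  0.1467]), array([ 0.7766,  0.7256,  0.5916,  1.0544,  0.4786,  0.3927, -0.7735,
       -0.7064, -0.8286, -0.7947, -0.5889, -0.3274,  0.0052, -0.0052]))
(array([ 0.4622, -0.0001,  0.1413]), array([ 0.021 ,  0.046 , -0.0335, -0.1039, -0.1968,  0.1501, -0.3352,
        0.0703,  0.1878,  0.1942,  0.2757,  0.2945, -0.2473, -0.3228]))
offset in tray frame 0.0008158780715323455 0.00017852751614766754
[0.4888 0.0815 0.01  ] [0.4101 0.0704 0.01  ]
```

```bash
python3 - <<'E'
from h import *
p=cmd(.6535,-.0045,.23,-1.954)
E
```

```text
from [0.4502 0.0847 0.251 ] -1.4298166119812925 -> t [ 0.4674 -0.755   0.084 ] twist 0.1669 newyaw -1.954 rows 5.3
```

>>> arm_command:
  commands:
    - {"tx":0.07,"ty":-0.11,"tz":0,"twist":0.03}
    - {"tx":0.16,"ty":-0.26,"tz":0,"twist":0.07}
    - {"tx":0.25,"ty":-0.4,"tz":0,"twist":0.1}
    - {"tx":0.34,"ty":-0.54,"tz":0.02,"twist":0.14}
    - {"tx":0.42,"ty":-0.68,"tz":0.05,"twist":0.1669}
    - {"tx":0.4674,"ty":-0.755,"tz":0.084,"twist":0.1669}
    - {"tx":0.4674,"ty":-0.755,"tz":0.084,"twist":0.1669}
    - {"tx":0.4674,"ty":-0.755,"tz":0.084,"twist":0.1669}

```text
t: 13.88
eef_pos: [0.6537, -0.0054, 0.2278]
ee_rot: [3.139, -0.002, -1.956]
force: [0.1, -0.4, -0.7]
width: 0.0874
gripper_force: 0.0
```

>>> arm_command:
  commands:
    - {"tx":0,"ty":0,"tz":0,"twist":0}
    - {"tx":0,"ty":0,"tz":0,"twist":0}
    - {"tx":0,"ty":0,"tz":0,"twist":0}
    - {"tx":0,"ty":0,"tz":0,"twist":0}
    - {"tx":0,"ty":0,"tz":0,"twist":0}
    - {"tx":0,"ty":0,"tz":0,"twist":0}
    - {"tx":0,"ty":0,"tz":0,"twist":0}
    - {"tx":0,"ty":0,"tz":0,"twist":0}

```text
t: 14.55
eef_pos: [0.6534, -0.0043, 0.2303]
ee_rot: [-3.141, 0.0, -1.954]
force: [0.1, -0.8, 0.1]
width: 0.0877
gripper_force: 0.0
```

```bash
python3 - <<'E'
from h import *
cw=calibration("wrist"); f=grab_frame("wrist"); cv2.imwrite("pics/w5.png",f[:,:,::-1])
print(tool())
for m in reg("eye_carton","wrist")[:1]:
    p,e=fitmask([m],[cw],.054,.084,0,.028,(.6535,-.0045)); print(m.sum(),p,e)
    v,u=np.nonzero(m);print(u.min(),u.max(),v.min(),v.max())
    print(proj(boxpts(*p,.054,.084,0,.028),cw))
E
```

```text
(array([ 0.6534, -0.0044,  0.2302]), array([-3.1415,  0.0001, -1.9538]))
4237 [ 0.6535 -0.0046 -0.3831] 1.3340958753359478
291 344 171 251
[[342.7373 169.9658]
 [292.883  169.9799]
 [294.1951 244.7965]
 [341.5121 244.7787]
 [344.6203 171.5929]
 [290.9534 171.6083]
 [292.4657 251.7456]
 [343.2038 251.726 ]]
```

View pics/w5.png

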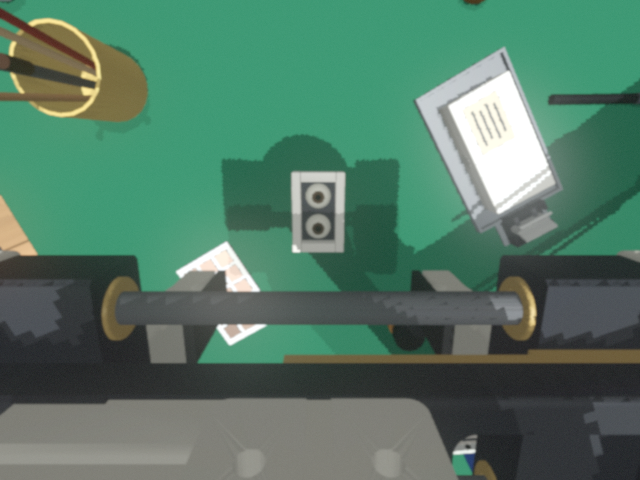

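The eye carton is at columns 291–344, rows 171–251 and fits the model well, centred and square.

>>> arm_command:
  commands:
    - {"tx":0,"ty":0,"tz":0.1,"twist":0}
    - {"tx":0,"ty":0,"tz":0.25,"twist":0}
    - {"tx":0,"ty":0,"tz":0.4,"twist":0}
    - {"tx":0,"ty":0,"tz":0.54,"twist":0}
    - {"tx":0,"ty":0,"tz":0.66,"twist":0}
    - {"tx":0,"ty":0,"tz":0.76,"twist":0}
    - {"tx":0,"ty":0,"tz":0.84,"twist":0}
    - {"tx":0,"ty":0,"tz":0.885,"twist":0}

```text
t: 15.32
eef_pos: [0.652, -0.0048, 0.0058]
ee_rot: [3.138, -0.002, -1.954]
force: [-1.0, -0.4, 0.2]
width: 0.0877
gripper_force: 0.0
```

>>> arm_command:
  commands:
    - {"tx":0,"ty":0,"tz":0,"twist":0}
    - {"tx":0,"ty":0,"tz":0,"twist":0}
    - {"tx":0,"ty":0,"tz":0,"twist":0}
    - {"tx":0,"ty":0,"tz":0,"twist":0}
    - {"tx":0,"ty":0,"tz":0,"twist":0}
    - {"tx":0,"ty":0,"tz":0,"twist":0}
    - {"tx":0,"ty":0,"tz":0,"twist":0}
    - {"tx":0,"ty":0,"tz":0,"twist":0}

```text
t: 15.98
eef_pos: [0.6537, -0.0044, 0.0093]
ee_rot: [-3.141, 0.0, -1.954]
force: [0.2, 0.1, -0.5]
width: 0.0875
gripper_force: 0.0
```

>>> arm_command:
  commands:
    - {"tx":0,"ty":0,"tz":0,"twist":0}
    - {"tx":0,"ty":0,"tz":0,"twist":0}
    - {"tx":0,"ty":0,"tz":0,"twist":0}
    - {"tx":0,"ty":0,"tz":0,"twist":0}
    - {"tx":0,"ty":0,"tz":0,"twist":0}
    - {"tx":0,"ty":0,"tz":0,"twist":0}
    - {"tx":0,"ty":0,"tz":0,"twist":0}
    - {"tx":0,"ty":0,"tz":0,"twist":0}
  claw: 0
  grip_force: 15

```text
t: 16.65
eef_pos: [0.6535, -0.0044, 0.0088]
ee_rot: [3.142, -0.0, -1.954]
force: [-0.5, -0.3, -0.6]
width: 0.0539
gripper_force: 15.0
```

>>> arm_command:
  commands:
    - {"tx":0,"ty":0,"tz":-0.02,"twist":0}
    - {"tx":0,"ty":0,"tz":-0.06,"twist":0}
    - {"tx":0,"ty":0,"tz":-0.14,"twist":0}
    - {"tx":0,"ty":0,"tz":-0.24,"twist":0}
    - {"tx":0,"ty":0,"tz":-0.35,"twist":0}
    - {"tx":0,"ty":0,"tz":-0.45,"twist":0}
    - {"tx":0,"ty":0,"tz":-0.52,"twist":0}
    - {"tx":0,"ty":0,"tz":-0.55,"twist":0}

```text
t: 17.32
eef_pos: [0.655, -0.0043, 0.1508]
ee_rot: [-3.137, 0.003, -1.954]
force: [0.2, 0.6, -0.3]
width: 0.0539
gripper_force: 15.0
```

```bash
python3 - <<'E'
from h import *
p=cmd(.4622,-.0001,.12,.1413-np.pi/2)
cmd(.4622,-.0001,.05,.1413-np.pi/2,p)
E
```

```text
from [ 0.655  -0.0043  0.1508] -1.9536626122606973 -> t [0.2725 0.7217 0.1231] twist -0.1668 newyaw -1.4294963267948968 rows 4.7
from [ 0.4622 -0.0001  0.12  ] -1.4294963267948968 -> t [ 0.   -0.    0.28] twist -0.0 newyaw -1.4294963267948966 rows 1.7
```

>>> arm_command:
  commands:
    - {"tx":0.03,"ty":0.07,"tz":0,"twist":-0.02}
    - {"tx":0.07,"ty":0.18,"tz":0,"twist":-0.05}
    - {"tx":0.12,"ty":0.32,"tz":0,"twist":-0.08}
    - {"tx":0.17,"ty":0.46,"tz":0,"twist":-0.11}
    - {"tx":0.22,"ty":0.58,"tz":0.02,"twist":-0.14}
    - {"tx":0.25,"ty":0.67,"tz":0.05,"twist":-0.1667}
    - {"tx":0.27,"ty":0.71,"tz":0.08,"twist":-0.1667}
    - {"tx":0.27,"ty":0.716,"tz":0.1,"twist":-0.1667}

```text
t: 17.98
eef_pos: [0.4593, -0.0006, 0.121]
ee_rot: [3.141, 0.001, -1.43]
force: [0.1, -0.1, -1.2]
width: 0.0539
gripper_force: 15.0
```

>>> arm_command:
  commands:
    - {"tx":0,"ty":0,"tz":0.05,"twist":0}
    - {"tx":0,"ty":0,"tz":0.12,"twist":0}
    - {"tx":0,"ty":0,"tz":0.17,"twist":0}
    - {"tx":0,"ty":0,"tz":0.2,"twist":0}
    - {"tx":0,"ty":0,"tz":0.22,"twist":0}
    - {"tx":0,"ty":0,"tz":0.22,"twist":0}
    - {"tx":0,"ty":0,"tz":0.22,"twist":0}
    - {"tx":0,"ty":0,"tz":0.22,"twist":0}

```text
t: 18.65
eef_pos: [0.4628, 0.0, 0.0668]
ee_rot: [-3.141, 0.0, -1.43]
force: [-0.7, 0.2, -0.8]
width: 0.054
gripper_force: 15.0
```

```bash
python3 - <<'E'
from h import *
print(get_state()["force"]);p=cmd(.4622,-.0001,.0452,.1413-np.pi/2)
E
```

```text
[-0.6625  0.182  -0.8332]
from [0.4628 0.     0.0668] -1.4302555317597472 -> t [0.0001 0.0026 0.0866] twist -0.0002 newyaw -1.4294963267948966 rows 0.5
```

>>> arm_command:
  commands:
    - {"tx":0,"ty":0.0026,"tz":0.03,"twist":0}
    - {"tx":0,"ty":0.0026,"tz":0.055,"twist":0}
    - {"tx":0,"ty":0.0026,"tz":0.07,"twist":0}
    - {"tx":0,"ty":0.0026,"tz":0.078,"twist":0}
    - {"tx":0,"ty":0.0026,"tz":0.082,"twist":0}
    - {"tx":0,"ty":0.0026,"tz":0.085,"twist":0}
    - {"tx":0,"ty":0.0026,"tz":0.086,"twist":0}
    - {"tx":0,"ty":0.0026,"tz":0.086,"twist":0}

```text
t: 19.32
eef_pos: [0.4616, -0.0002, 0.0449]
ee_rot: [-3.142, 0.0, -1.43]
force: [-0.5, -0.4, -1.0]
width: 0.0537
gripper_force: 15.0
```

>>> arm_command:
  commands:
    - {"tx":0,"ty":0,"tz":0,"twist":0}
    - {"tx":0,"ty":0,"tz":0,"twist":0}
    - {"tx":0,"ty":0,"tz":0,"twist":0}
    - {"tx":0,"ty":0,"tz":0,"twist":0}
    - {"tx":0,"ty":0,"tz":0,"twist":0}
    - {"tx":0,"ty":0,"tz":0,"twist":0}
    - {"tx":0,"ty":0,"tz":0,"twist":0}
    - {"tx":0,"ty":0,"tz":0,"twist":0}

```text
t: 19.98
eef_pos: [0.4616, -0.0002, 0.0448]
ee_rot: [-3.142, 0.0, -1.43]
force: [0.9, -0.5, -1.8]
width: 0.0537
gripper_force: 15.0
```

```bash
python3 - <<'E'
from h import *
print(get_state()["force"]);p=cmd(.4622,-.0001,.0449,.1413-np.pi/2)
E
```

```text
[ 0.9128 -0.511  -1.7825]
from [ 0.4616 -0.0002  0.0448] -1.4302986502461963 -> t [-0.0001 -0.0024 -0.0002] twist -0.0003 newyaw -1.4294963267948966 rows 0.0
```

>>> arm_command:
  commands:
    - {"tx":0,"ty":-0.0024,"tz":0.001,"twist":0}
    - {"tx":0,"ty":-0.0024,"tz":0.002,"twist":0}
    - {"tx":0,"ty":-0.0024,"tz":0.002,"twist":0}
    - {"tx":0,"ty":-0.0024,"tz":0.003,"twist":0}
    - {"tx":0,"ty":-0.0024,"tz":0.003,"twist":0}
    - {"tx":0,"ty":-0.0024,"tz":0.004,"twist":0}
    - {"tx":0,"ty":-0.0024,"tz":0.004,"twist":0}
    - {"tx":0,"ty":-0.0024,"tz":0.004,"twist":0}

```text
t: 20.65
eef_pos: [0.4619, -0.0002, 0.0446]
ee_rot: [3.141, -0.0, -1.43]
force: [-7.3, 2.2, 13.6]
width: 0.0536
gripper_force: 15.0
```

>>> arm_command:
  commands:
    - {"tx":0,"ty":0,"tz":-0.003,"twist":0}
    - {"tx":0,"ty":0,"tz":-0.003,"twist":0}
    - {"tx":0,"ty":0,"tz":-0.003,"twist":0}
    - {"tx":0,"ty":0,"tz":-0.003,"twist":0}
    - {"tx":0,"ty":0,"tz":-0.003,"twist":0}
    - {"tx":0,"ty":0,"tz":-0.003,"twist":0}
    - {"tx":0,"ty":0,"tz":-0.003,"twist":0}
    - {"tx":0,"ty":0,"tz":-0.003,"twist":0}

```text
t: 21.32
eef_pos: [0.4624, -0.0, 0.0447]
ee_rot: [-3.141, 0.0, -1.43]
force: [-0.7, 0.5, 5.0]
width: 0.054
gripper_force: 15.0
```

>>> arm_command:
  commands:
    - {"tx":0,"ty":0,"tz":0,"twist":0}
    - {"tx":0,"ty":0,"tz":0,"twist":0}
    - {"tx":0,"ty":0,"tz":0,"twist":0}
    - {"tx":0,"ty":0,"tz":0,"twist":0}
    - {"tx":0,"ty":0,"tz":0,"twist":0}
    - {"tx":0,"ty":0,"tz":0,"twist":0}
    - {"tx":0,"ty":0,"tz":0,"twist":0}
    - {"tx":0,"ty":0,"tz":0,"twist":0}
  claw: 1

```text
t: 21.98
eef_pos: [0.4622, -0.0001, 0.0445]
ee_rot: [3.142, -0.0, -1.43]
force: [0.2, 0.1, -0.1]
width: 0.087
gripper_force: 0.0
```

>>> arm_command:
  commands:
    - {"tx":0,"ty":0,"tz":-0.06,"twist":0}
    - {"tx":0,"ty":0,"tz":-0.18,"twist":0}
    - {"tx":0,"ty":0,"tz":-0.33,"twist":0}
    - {"tx":-0.1,"ty":0,"tz":-0.48,"twist":0}
    - {"tx":-0.2,"ty":0,"tz":-0.6,"twist":0}
    - {"tx":-0.3,"ty":0,"tz":-0.72,"twist":0}
    - {"tx":-0.34,"ty":0,"tz":-0.8,"twist":0}
    - {"tx":-0.34,"ty":0,"tz":-0.82,"twist":0}

```text
t: 22.65
eef_pos: [0.4518, 0.0864, 0.2537]
ee_rot: [-3.135, 0.002, -1.428]
force: [0.8, 0.4, 0.7]
width: 0.0874
gripper_force: 0.0
```

>>> arm_command:
  commands:
    - {"tx":0,"ty":0,"tz":0,"twist":0}
    - {"tx":0,"ty":0,"tz":0,"twist":0}
    - {"tx":0,"ty":0,"tz":0,"twist":0}
    - {"tx":0,"ty":0,"tz":0,"twist":0}
    - {"tx":0,"ty":0,"tz":0,"twist":0}
    - {"tx":0,"ty":0,"tz":0,"twist":0}
    - {"tx":0,"ty":0,"tz":0,"twist":0}
    - {"tx":0,"ty":0,"tz":0,"twist":0}

```text
t: 23.32
eef_pos: [0.4503, 0.0839, 0.2493]
ee_rot: [3.141, -0.0, -1.431]
force: [0.6, 0.0, -0.1]
width: 0.0874
gripper_force: 0.0
```

```bash
python3 - <<'E'
from h import *
cw=calibration("wrist"); f=grab_frame("wrist")
print(tool()[0])
for q,a,b,z0,z1 in (("eye_carton",.054,.084,.036,.064),("long_carton",.062,.12,.004,.036)):
    for m in reg(q,"wrist")[:1]: print(q,m.sum(),fitmask([m],[cw],a,b,z0,z1,(.46,0)))
crop=f[20:250,230:410,::-1]; cv2.imwrite("pics/w6.png",cv2.resize(crop,None,fx=2.5,fy=2.5,interpolation=cv2.INTER_CUBIC)); cv2.imwrite("pics/w6f.png",f[:,:,::-1])
p=cmd(.4191,.2875,.23,-1.43)
E
```

```text
[0.4503 0.0839 0.2494]
eye_carton 5395 (array([0.4621, 0.0013, 3.2818]), np.float64(1.4905401032716374))
long_carton 987 (array([0.462 , 0.0001, 0.1398]), np.float64(48.80711384916188))
from [0.4503 0.084  0.2495] -1.4303154847609743 -> t [-0.8234  0.0096  0.0781] twist -0.0001 newyaw -1.43 rows 5.0
```

View pics/w6.png

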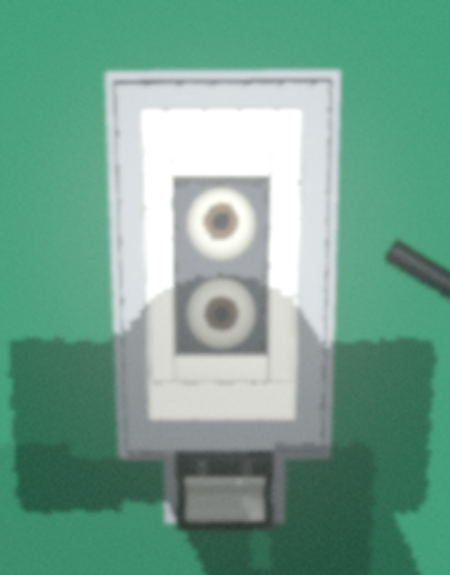

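The eye carton sits square and centred on the long carton in the tray; the crop shows even margins, with the clip at (225,490). Next, the tin.

>>> arm_command:
  commands:
    - {"tx":-0.08,"ty":0,"tz":0,"twist":0}
    - {"tx":-0.2,"ty":0,"tz":0,"twist":0}
    - {"tx":-0.35,"ty":0,"tz":0,"twist":0}
    - {"tx":-0.5,"ty":0,"tz":0.02,"twist":0}
    - {"tx":-0.64,"ty":0.005,"tz":0.04,"twist":0}
    - {"tx":-0.76,"ty":0.01,"tz":0.06,"twist":0}
    - {"tx":-0.82,"ty":0.01,"tz":0.08,"twist":0}
    - {"tx":-0.82,"ty":0.01,"tz":0.08,"twist":0}

```text
t: 24.13
eef_pos: [0.4183, 0.289, 0.2282]
ee_rot: [3.14, -0.001, -1.428]
force: [-0.8, -0.1, -0.4]
width: 0.0876
gripper_force: 0.0
```

>>> arm_command:
  commands:
    - {"tx":0,"ty":0,"tz":0,"twist":0}
    - {"tx":0,"ty":0,"tz":0,"twist":0}
    - {"tx":0,"ty":0,"tz":0,"twist":0}
    - {"tx":0,"ty":0,"tz":0,"twist":0}
    - {"tx":0,"ty":0,"tz":0,"twist":0}
    - {"tx":0,"ty":0,"tz":0,"twist":0}
    - {"tx":0,"ty":0,"tz":0,"twist":0}
    - {"tx":0,"ty":0,"tz":0,"twist":0}

```text
t: 24.8
eef_pos: [0.4192, 0.2865, 0.2297]
ee_rot: [-3.141, 0.0, -1.431]
force: [-0.2, -0.1, 0.4]
width: 0.0877
gripper_force: 0.0
```

```bash
python3 - <<'E'
from h import *
cw=calibration("wrist"); f=grab_frame("wrist"); cv2.imwrite("pics/w7.png",f[:,:,::-1])
print(tool()[0])
A=np.linspace(0,2*np.pi,72,endpoint=False);D=np.c_[np.cos(A),np.sin(A)]
for m in reg("tin","wrist")[:1]:
    v,u=np.nonzero(m);print(m.sum(),u.min(),u.max(),v.min(),v.max()); h=(np.c_[u,v]@D.T).max(0)
    def fn(p): 
        P=np.vstack([np.c_[p+.023*D,np.full(72,z)] for z in (0,.026)]); return (proj(P,cw)@D.T).max(0)-h
    r=least_squares(fn,[.419,.2875],loss="soft_l1",x_scale=.01);print(r.x,np.sqrt(np.mean(r.fun**2)))
    cmd(*r.x,.008,-1.43)
print([b["uv"] for b in spot_point("tin","wrist")][:2])
E
```

```text
[0.4192 0.2865 0.2297]
1516 297 340 189 233
[0.4193 0.2861] 0.9448602920251342
from [0.4191 0.2866 0.2296] -1.430380118549266 -> t [ 0.0023 -0.0005  0.8864] twist -0.0001 newyaw -1.43 rows 5.3
[[317.1, 209.7]]
```

View pics/w7.png

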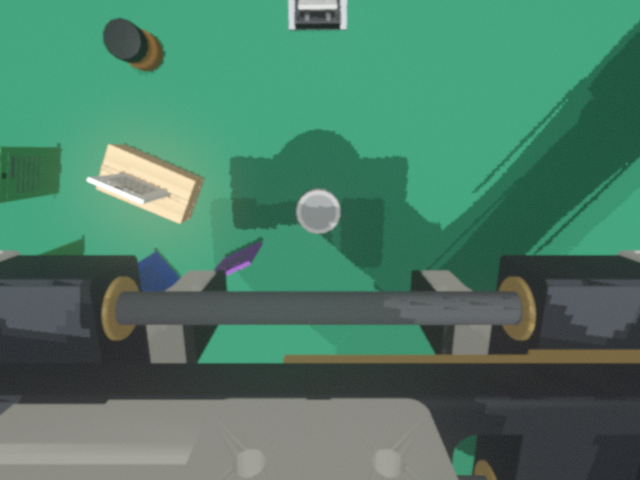

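Tin at (318,211), fit (0.4193,0.2861). The purple card at (240,257) stands close enough that the gripper's body could touch it, so I turn the gripper about 48° before going down. The white card is in its stand at (130,188).

>>> arm_command:
  commands:
    - {"tx":0.001,"ty":0,"tz":0,"twist":0.267}
    - {"tx":0.001,"ty":0,"tz":0,"twist":0.267}
    - {"tx":0.001,"ty":0,"tz":0.05,"twist":0.267}
    - {"tx":0.001,"ty":0,"tz":0.1,"twist":0.267}
    - {"tx":0.001,"ty":0,"tz":0.15,"twist":0.267}
    - {"tx":0.001,"ty":0,"tz":0.2,"twist":0.267}
    - {"tx":0.001,"ty":0,"tz":0.25,"twist":0.267}
    - {"tx":0.001,"ty":0,"tz":0.3,"twist":0.267}

```text
t: 25.62
eef_pos: [0.4191, 0.2865, 0.154]
ee_rot: [3.142, 0.0, -2.275]
force: [0.2, 0.1, 0.9]
width: 0.0876
gripper_force: 0.0
```

>>> arm_command:
  commands:
    - {"tx":0,"ty":0,"tz":0.1,"twist":0}
    - {"tx":0,"ty":0,"tz":0.22,"twist":0}
    - {"tx":0,"ty":0,"tz":0.34,"twist":0}
    - {"tx":0,"ty":0,"tz":0.44,"twist":0}
    - {"tx":0,"ty":0,"tz":0.52,"twist":0}
    - {"tx":0,"ty":0,"tz":0.57,"twist":0}
    - {"tx":0,"ty":0,"tz":0.578,"twist":0}
    - {"tx":0,"ty":0,"tz":0.578,"twist":0}

```text
t: 26.28
eef_pos: [0.4189, 0.2861, 0.0094]
ee_rot: [-3.141, -0.002, -2.269]
force: [-0.6, 1.0, 0.3]
width: 0.0875
gripper_force: 0.0
```

>>> arm_command:
  commands:
    - {"tx":0,"ty":0,"tz":0,"twist":0}
    - {"tx":0,"ty":0,"tz":0,"twist":0}
    - {"tx":0,"ty":0,"tz":0,"twist":0}
    - {"tx":0,"ty":0,"tz":0,"twist":0}
    - {"tx":0,"ty":0,"tz":0,"twist":0}
    - {"tx":0,"ty":0,"tz":0,"twist":0}
    - {"tx":0,"ty":0,"tz":0,"twist":0}
    - {"tx":0,"ty":0,"tz":0,"twist":0}
  claw: 0
  grip_force: 15

```text
t: 26.95
eef_pos: [0.4192, 0.2865, 0.0103]
ee_rot: [3.142, 0.0, -2.269]
force: [-1.8, 0.1, 2.9]
width: 0.0459
gripper_force: 15.0
```

```bash
python3 - <<'E'
from h import *
p=list(tool()[0])+[tool()[1][2]]; print(p,get_state()["width"])
p=cmd(p[0],p[1],.20,p[3])
cmd(.4621,.0005,.14,-1.43,p)
E
```

```text
[np.float64(0.4191898677644525), np.float64(0.2865035536242474), np.float64(0.010291709911062687), np.float64(-2.269055384435108)] 0.04592311420749505
from [0.4192 0.2865 0.0103] -2.269055384435108 -> t [-0.      0.     -0.7588] twist -0.0 newyaw -2.269055384435108 rows 4.5
from [0.4192 0.2865 0.2   ] -2.269055384435108 -> t [ 0.7659 -0.8669  0.24  ] twist -0.2671 newyaw -1.4300000000000002 rows 7.1
```

>>> arm_command:
  commands:
    - {"tx":0,"ty":0,"tz":-0.04,"twist":0}
    - {"tx":0,"ty":0,"tz":-0.12,"twist":0}
    - {"tx":0,"ty":0,"tz":-0.24,"twist":0}
    - {"tx":0,"ty":0,"tz":-0.36,"twist":0}
    - {"tx":0,"ty":0,"tz":-0.48,"twist":0}
    - {"tx":0.03,"ty":-0.03,"tz":-0.58,"twist":0}
    - {"tx":0.08,"ty":-0.09,"tz":-0.63,"twist":0}
    - {"tx":0.15,"ty":-0.17,"tz":-0.65,"twist":0}

```text
t: 27.62
eef_pos: [0.4286, 0.2316, 0.176]
ee_rot: [-3.141, 0.005, -2.267]
force: [0.3, -1.0, -0.2]
width: 0.0455
gripper_force: 15.0
```

>>> arm_command:
  commands:
    - {"tx":0.08,"ty":-0.09,"tz":0,"twist":0}
    - {"tx":0.17,"ty":-0.19,"tz":0,"twist":0}
    - {"tx":0.27,"ty":-0.3,"tz":0,"twist":0}
    - {"tx":0.37,"ty":-0.42,"tz":0,"twist":0}
    - {"tx":0.47,"ty":-0.53,"tz":0,"twist":0}
    - {"tx":0.55,"ty":-0.62,"tz":0.02,"twist":0}
    - {"tx":0.6,"ty":-0.68,"tz":0.05,"twist":0}
    - {"tx":0.616,"ty":-0.697,"tz":0.08,"twist":0}

```text
t: 28.28
eef_pos: [0.462, -0.0021, 0.1531]
ee_rot: [-3.141, 0.001, -2.272]
force: [1.2, -0.6, -1.2]
width: 0.0453
gripper_force: 15.0
```

>>> arm_command:
  commands:
    - {"tx":0,"ty":0,"tz":0.05,"twist":0}
    - {"tx":0,"ty":0,"tz":0.11,"twist":0}
    - {"tx":0,"ty":0,"tz":0.17,"twist":0}
    - {"tx":0,"ty":0,"tz":0.21,"twist":0}
    - {"tx":0,"ty":0,"tz":0.23,"twist":0}
    - {"tx":0,"ty":0,"tz":0.23,"twist":0}
    - {"tx":0,"ty":0,"tz":0.23,"twist":0}
    - {"tx":0,"ty":0,"tz":0.23,"twist":0}

```text
t: 28.95
eef_pos: [0.4625, 0.0007, 0.0958]
ee_rot: [-3.141, 0.001, -2.269]
force: [-0.1, 0.5, 0.5]
width: 0.0451
gripper_force: 15.0
```

```bash
python3 - <<'E'
from h import *
cmd(.4621,.0005,.0747,-2.269); print(get_state()["force"])
E
```

```text
from [0.4625 0.0007 0.0958] -2.2686690220755006 -> t [0.0017 0.0007 0.0845] twist 0.0001 newyaw -2.269 rows 0.5
[-0.1441  0.4865  0.5494]
```

>>> arm_command:
  commands:
    - {"tx":0.0015,"ty":0,"tz":0.03,"twist":0}
    - {"tx":0.0015,"ty":0,"tz":0.055,"twist":0}
    - {"tx":0.0015,"ty":0,"tz":0.07,"twist":0}
    - {"tx":0.0015,"ty":0,"tz":0.078,"twist":0}
    - {"tx":0.0015,"ty":0,"tz":0.081,"twist":0}
    - {"tx":0.0015,"ty":0,"tz":0.083,"twist":0}
    - {"tx":0.0015,"ty":0,"tz":0.0845,"twist":0}
    - {"tx":0.0015,"ty":0,"tz":0.0845,"twist":0}

```text
t: 29.62
eef_pos: [0.4616, -0.0, 0.0743]
ee_rot: [3.141, -0.0, -2.269]
force: [-1.7, -0.3, 2.9]
width: 0.0456
gripper_force: 15.0
```

>>> arm_command:
  commands:
    - {"tx":0,"ty":0,"tz":0,"twist":0}
    - {"tx":0,"ty":0,"tz":0,"twist":0}
    - {"tx":0,"ty":0,"tz":0.001,"twist":0}
    - {"tx":0,"ty":0,"tz":0.001,"twist":0}
    - {"tx":0,"ty":0,"tz":0.002,"twist":0}
    - {"tx":0,"ty":0,"tz":0.002,"twist":0}
    - {"tx":0,"ty":0,"tz":0.002,"twist":0}
    - {"tx":0,"ty":0,"tz":0.002,"twist":0}

```text
t: 30.28
eef_pos: [0.4617, -0.0, 0.0742]
ee_rot: [-3.141, -0.0, -2.269]
force: [-5.7, 1.4, 12.0]
width: 0.045
gripper_force: 15.0
```

Contact. I ease off, open, and rise to look.

>>> arm_command:
  commands:
    - {"tx":0,"ty":0,"tz":-0.002,"twist":0}
    - {"tx":0,"ty":0,"tz":-0.002,"twist":0}
    - {"tx":0,"ty":0,"tz":-0.002,"twist":0}
    - {"tx":0,"ty":0,"tz":-0.002,"twist":0}
    - {"tx":0,"ty":0,"tz":-0.002,"twist":0}
    - {"tx":0,"ty":0,"tz":-0.002,"twist":0}
    - {"tx":0,"ty":0,"tz":-0.002,"twist":0}
    - {"tx":0,"ty":0,"tz":-0.002,"twist":0}

```text
t: 30.95
eef_pos: [0.4621, 0.0002, 0.0742]
ee_rot: [-3.141, 0.0, -2.269]
force: [-1.9, 0.9, 5.6]
width: 0.0455
gripper_force: 15.0
```

>>> arm_command:
  commands:
    - {"tx":0,"ty":0,"tz":0,"twist":0}
    - {"tx":0,"ty":0,"tz":0,"twist":0}
    - {"tx":0,"ty":0,"tz":0,"twist":0}
    - {"tx":0,"ty":0,"tz":0,"twist":0}
    - {"tx":0,"ty":0,"tz":0,"twist":0}
    - {"tx":0,"ty":0,"tz":0,"twist":0}
    - {"tx":0,"ty":0,"tz":0,"twist":0}
    - {"tx":0,"ty":0,"tz":0,"twist":0}
  claw: 1

```text
t: 31.62
eef_pos: [0.4618, 0.0001, 0.0739]
ee_rot: [3.142, -0.0, -2.269]
force: [-0.3, 0.5, -0.2]
width: 0.0866
gripper_force: 0.0
```

>>> arm_command:
  commands:
    - {"tx":0,"ty":0,"tz":-0.05,"twist":0}
    - {"tx":0,"ty":0,"tz":-0.15,"twist":0}
    - {"tx":0,"ty":0,"tz":-0.3,"twist":0}
    - {"tx":0,"ty":0,"tz":-0.45,"twist":0}
    - {"tx":0,"ty":0,"tz":-0.58,"twist":0}
    - {"tx":0,"ty":0,"tz":-0.68,"twist":0}
    - {"tx":0,"ty":0,"tz":-0.72,"twist":-0.04}
    - {"tx":0,"ty":0,"tz":-0.72,"twist":-0.08}

```text
t: 32.28
eef_pos: [0.4632, 0.0004, 0.2573]
ee_rot: [-3.137, 0.004, -2.013]
force: [0.3, -0.4, -0.6]
width: 0.0875
gripper_force: 0.0
```

```bash
python3 - <<'E'
from h import *
p=list(tool()[0])+[tool()[1][2]]
cw=calibration("wrist"); f=grab_frame("wrist")
A=np.linspace(0,2*np.pi,72,endpoint=False);D=np.c_[np.cos(A),np.sin(A)]
for m in reg("tin","wrist")[:1]:
    v,u=np.nonzero(m); h=(np.c_[u,v]@D.T).max(0)
    def fn(q): 
        P=np.vstack([np.c_[q+.023*D,np.full(72,z)] for z in (.064,.09)]); return (proj(P,cw)@D.T).max(0)-h
    r=least_squares(fn,[.46,0],loss="soft_l1",x_scale=.01);print("tin",r.x,np.sqrt(np.mean(r.fun**2)),m.sum())
for m in reg("eye_carton","wrist")[:1]: print(m.sum(),fitmask([m],[cw],.054,.084,.036,.064,(.46,0)))
# stand + card from scene
f=grab_frame("scene"); cv2.imwrite("pics/s2.png",f[:,:,::-1]); cs=calibration("scene")
g=grab_frame("side")
for cam in("scene","side"):
    c=calibration(cam)
    for q in("card_stand","job_card"): print(cam,q,[(np.round(b["rect"]),round(b["score"],2)) for b in boxes_of(q,cam)][:5])
    for m in reg("card_stand",cam)[:1]: print(m.sum(),fitmask([m],[c],.09,.048,0,.03,(.597,.279)))
    cv2.imwrite(f"pics/{cam}2.png",(f if cam=="scene" else g)[:,:,::-1])
a=f[135:225,355:445,::-1];b=g[305:380,245:325,::-1]
a=cv2.resize(a,(400,400),interpolation=cv2.INTER_CUBIC);b=cv2.resize(b,(400,375),interpolation=cv2.INTER_CUBIC);b=cv2.copyMakeBorder(b,0,25,0,0,0)
cv2.imwrite("pics/stand.png",np.hstack([a,b]))
E
```

```text
2592 (array([0.462 , 0.0003, 3.2871]), np.float64(1.2015417326056665))
scene card_stand [(array([368., 176., 413., 212.]), 0.82)]
scene job_card [(array([364., 134., 386., 161.]), 0.86), (array([406., 143., 417., 177.]), 0.76), (array([418., 200., 442., 231.]), 0.74), (array([436., 167., 460., 195.]), 0.73), (array([385., 167., 403., 198.]), 0.67)]
782 (array([ 0.5964,  0.2801, -0.2991]), np.float64(2.370981699792281))
side card_stand [(array([258., 329., 315., 372.]), 0.81), (array([361., 218., 377., 238.]), 0.62)]
side job_card [(array([272., 320., 296., 347.]), 0.92), (array([326., 361., 355., 393.]), 0.85), (array([276., 363., 294., 414.]), 0.73), (array([214., 362., 230., 407.]), 0.62), (array([351., 222., 385., 257.]), 0.59)]
1293 (array([0.595 , 0.2815, 2.8505]), np.float64(1.2915073600063791))
```

View pics/stand.png

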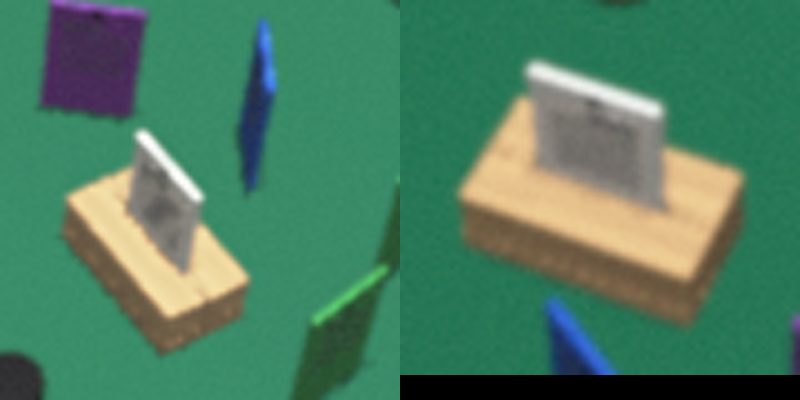

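The white card (top edge (140,135)–(200,200) left, (530,68)–(660,108) right) stands in the wooden stand. The blue, green and purple ones stand free. The stand fits at (0.596,0.281), yaw about −0.29. The tin region was not found from here, so I will check the stack again later.

```bash
python3 - <<'E'
from h import *
print(get_state()["q"],tool())
cmd(.596,.281,.23,-.285+2*np.pi)
E
```

```text
[ 0.4285 -0.0193 -0.3915 -0.     -1.1992 -0.8777] (array([0.4617, 0.0001, 0.2536]), array([ 3.1412, -0.0005, -2.02  ]))
from [0.4617 0.0001 0.2536] -2.0199887805013814 -> t [-1.2455  0.0041  0.0946] twist 0.4477 newyaw -3.4265926535897924 rows 11.3
```

>>> arm_command:
  commands:
    - {"tx":-0.07,"ty":0,"tz":0,"twist":-0.035}
    - {"tx":-0.16,"ty":0,"tz":0,"twist":-0.07}
    - {"tx":-0.28,"ty":0,"tz":0,"twist":-0.105}
    - {"tx":-0.4,"ty":0,"tz":0,"twist":-0.14}
    - {"tx":-0.5,"ty":0,"tz":0,"twist":-0.175}
    - {"tx":-0.6,"ty":0,"tz":0,"twist":-0.21}
    - {"tx":-0.67,"ty":0,"tz":0,"twist":-0.245}
    - {"tx":-0.7,"ty":0,"tz":0,"twist":-0.28}

```text
t: 33.5
eef_pos: [0.5385, 0.1598, 0.2532]
ee_rot: [3.141, -0.0, -1.134]
force: [-0.3, -0.8, -0.2]
width: 0.088
gripper_force: 0.0
```

```bash
python3 - <<'E'
from h import *
cmd(.596,.281,.25,-.285)
E
```

```text
from [0.5385 0.1598 0.2532] -1.133516139648025 -> t [-0.3417 -0.4135  0.0128] twist -0.2701 newyaw -0.28500000000000014 rows 6.8
```

>>> arm_command:
  commands:
    - {"tx":-0.04,"ty":-0.05,"tz":0,"twist":-0.038}
    - {"tx":-0.1,"ty":-0.12,"tz":0,"twist":-0.076}
    - {"tx":-0.17,"ty":-0.2,"tz":0,"twist":-0.114}
    - {"tx":-0.23,"ty":-0.28,"tz":0,"twist":-0.15}
    - {"tx":-0.29,"ty":-0.35,"tz":0,"twist":-0.19}
    - {"tx":-0.33,"ty":-0.4,"tz":0,"twist":-0.23}
    - {"tx":-0.342,"ty":-0.4135,"tz":0.0128,"twist":-0.27}
    - {"tx":-0.342,"ty":-0.4135,"tz":0.0128,"twist":-0.27}

```text
t: 34.17
eef_pos: [0.5958, 0.2798, 0.249]
ee_rot: [3.14, 0.001, -0.285]
force: [-0.3, -1.4, -1.1]
width: 0.0875
gripper_force: 0.0
```

>>> arm_command:
  commands:
    - {"tx":0,"ty":0,"tz":0,"twist":0}
    - {"tx":0,"ty":0,"tz":0,"twist":0}
    - {"tx":0,"ty":0,"tz":0,"twist":0}
    - {"tx":0,"ty":0,"tz":0,"twist":0}
    - {"tx":0,"ty":0,"tz":0,"twist":0}
    - {"tx":0,"ty":0,"tz":0,"twist":0}
    - {"tx":0,"ty":0,"tz":0,"twist":0}
    - {"tx":0,"ty":0,"tz":0,"twist":0}
  claw: 0.5

```text
t: 34.83
eef_pos: [0.5958, 0.2786, 0.2509]
ee_rot: [-3.141, -0.0, -0.292]
force: [-0.1, -1.3, 0.3]
width: 0.045
gripper_force: 0.0
```

```bash
python3 - <<'E'
from h import *
print(tool())
cw=calibration("wrist"); f=grab_frame("wrist"); cv2.imwrite("pics/w8.png",f[:,:,::-1])
for m in reg("card_stand","wrist")[:1]: print(m.sum(),fitmask([m],[cw],.09,.048,0,.03,(.597,.279)))
print([(np.round(b["rect"]),b["score"]) for b in boxes_of("job_card","wrist")][:4])
E
```

```text
(array([0.5958, 0.2786, 0.2509]), array([-3.1414, -0.0001, -0.2916]))
3558 (array([ 0.597 ,  0.2818, -0.2682]), np.float64(0.5529280457533745))
[(array([161., 152., 230., 168.]), 0.88), (array([274., 287., 304., 339.]), 0.76), (array([220., 224., 254., 278.]), 0.75), (array([250.,  99., 311., 123.]), 0.67)]
```

View pics/w8.png

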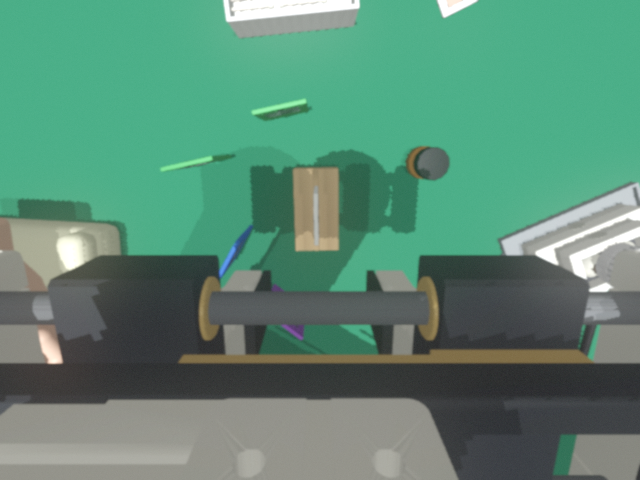

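Wrist view: the stand is at columns 293–339, rows 168–250, with the white card's edge at column 316. The green cards are at (190,163) and (280,108), blue at (238,250) and purple at (288,312). The tin shows on the stack at (620,265).

```bash
python3 - <<'E'
from h import *
cw=calibration("wrist"); g=cv2.imread("pics/w8.png").astype(int)
sat=g.max(2)-g.min(2); m=(sat<28)&(g.min(2)>90)
for r in range(176,254,6): print(r,(np.nonzero(m[r,295:338])[0]+295).tolist(),end=" ")
v,u=np.nonzero(m[165:254,295:338]); v+=165;u+=295; print("\nrows",v.min(),v.max())
P=boxpts(.597,.2818,-.268,.05,.004,.008,.083); print(proj(P,cw))
print(ray((u.mean(),v.min()),cw,.083),ray((u.mean(),v.max()),cw,.083))
p=cmd(.597,.2818,.10,-.268); cmd(.597,.2818,.06,-.268,p)
E
```

```text
176 [] 182 [] 188 [314, 315, 316, 317] 194 [313, 314, 315, 316, 317, 318] 200 [313, 314, 315, 316, 317, 318] 206 [313, 314, 315, 316, 317, 318] 212 [313, 314, 315, 316, 317, 318] 218 [313, 314, 315, 316, 317, 318] 224 [313, 314, 315, 316, 317, 318] 230 [314, 315, 316, 317, 318] 236 [314, 315, 316, 317, 318] 242 [314, 315, 316, 317, 318] 248 [] 
rows 167 244
[[318.3504 228.1091]
 [317.3045 184.9075]
 [313.7645 184.9917]
 [314.9154 228.1882]
 [318.3265 245.2073]
 [317.0463 193.0032]
 [312.7162 193.1055]
 [314.1526 245.3021]]
[0.6435 0.2677 0.083 ] [0.5743 0.2886 0.083 ]
from [0.5958 0.2787 0.2508] -0.29135555060068197 -> t [ 0.001  -0.0132  0.6031] twist -0.0074 newyaw -0.268 rows 3.6
from [0.597  0.2818 0.1   ] -0.268 -> t [ 0.   -0.    0.16] twist -0.0 newyaw -0.268 rows 1.0
```

>>> arm_command:
  commands:
    - {"tx":0.001,"ty":-0.013,"tz":0.06,"twist":-0.0074}
    - {"tx":0.001,"ty":-0.013,"tz":0.18,"twist":-0.0074}
    - {"tx":0.001,"ty":-0.013,"tz":0.32,"twist":-0.0074}
    - {"tx":0.001,"ty":-0.013,"tz":0.44,"twist":-0.0074}
    - {"tx":0.001,"ty":-0.013,"tz":0.52,"twist":-0.0074}
    - {"tx":0.001,"ty":-0.013,"tz":0.55,"twist":-0.0074}
    - {"tx":0.001,"ty":-0.013,"tz":0.55,"twist":-0.0074}
    - {"tx":0.001,"ty":-0.013,"tz":0.55,"twist":-0.0074}

```text
t: 35.65
eef_pos: [0.5976, 0.282, 0.1141]
ee_rot: [-3.141, -0.001, -0.268]
force: [-0.0, 0.0, 1.5]
width: 0.0435
gripper_force: 0.0
```

>>> arm_command:
  commands:
    - {"tx":0,"ty":0,"tz":0,"twist":0}
    - {"tx":0,"ty":0,"tz":0,"twist":0}
    - {"tx":0,"ty":0,"tz":0,"twist":0}
    - {"tx":0,"ty":0,"tz":0,"twist":0}
    - {"tx":0,"ty":0,"tz":0,"twist":0}
    - {"tx":0,"ty":0,"tz":0,"twist":0}
    - {"tx":0,"ty":0,"tz":0,"twist":0}
    - {"tx":0,"ty":0,"tz":0,"twist":0}

```text
t: 36.32
eef_pos: [0.597, 0.2818, 0.1133]
ee_rot: [-3.142, -0.0, -0.268]
force: [-0.7, 0.4, -1.5]
width: 0.0438
gripper_force: 0.0
```

```bash
python3 - <<'E'
from h import *
cmd(.597,.2818,.06,-.268)
E
```

```text
from [0.597  0.2818 0.1133] -0.26795175311117925 -> t [ 0.0001 -0.0002  0.2131] twist 0.0 newyaw -0.268 rows 1.3
```

>>> arm_command:
  commands:
    - {"tx":0,"ty":0,"tz":0.05,"twist":0}
    - {"tx":0,"ty":0,"tz":0.11,"twist":0}
    - {"tx":0,"ty":0,"tz":0.16,"twist":0}
    - {"tx":0,"ty":0,"tz":0.195,"twist":0}
    - {"tx":0,"ty":0,"tz":0.213,"twist":0}
    - {"tx":0,"ty":0,"tz":0.213,"twist":0}
    - {"tx":0,"ty":0,"tz":0.213,"twist":0}
    - {"tx":0,"ty":0,"tz":0.213,"twist":0}

```text
t: 36.98
eef_pos: [0.5974, 0.282, 0.0606]
ee_rot: [-3.141, -0.001, -0.268]
force: [-0.2, 0.4, 0.3]
width: 0.0436
gripper_force: 0.0
```

>>> arm_command:
  commands:
    - {"tx":0,"ty":0,"tz":0,"twist":0}
    - {"tx":0,"ty":0,"tz":0,"twist":0}
    - {"tx":0,"ty":0,"tz":0,"twist":0}
    - {"tx":0,"ty":0,"tz":0,"twist":0}
    - {"tx":0,"ty":0,"tz":0,"twist":0}
    - {"tx":0,"ty":0,"tz":0,"twist":0}
    - {"tx":0,"ty":0,"tz":0,"twist":0}
    - {"tx":0,"ty":0,"tz":0,"twist":0}
  claw: 0
  grip_force: 40

```text
t: 37.65
eef_pos: [0.5969, 0.2815, 0.06]
ee_rot: [3.141, 0.0, -0.268]
force: [-0.2, -0.3, -0.2]
width: 0.0036
gripper_force: 40.0
```

>>> arm_command:
  commands:
    - {"tx":0,"ty":0,"tz":0,"twist":0}
    - {"tx":0,"ty":0,"tz":0,"twist":0}
    - {"tx":0,"ty":0,"tz":0,"twist":0}
    - {"tx":0,"ty":0,"tz":0,"twist":0}
    - {"tx":0,"ty":0,"tz":0,"twist":0}
    - {"tx":0,"ty":0,"tz":0,"twist":0}
    - {"tx":0,"ty":0,"tz":0,"twist":0}
    - {"tx":0,"ty":0,"tz":0,"twist":0}

```text
t: 38.32
eef_pos: [0.5969, 0.2816, 0.06]
ee_rot: [3.141, 0.0, -0.268]
force: [-0.4, -1.1, 2.1]
width: 0.0037
gripper_force: 40.0
```

>>> arm_command:
  commands:
    - {"tx":0,"ty":0,"tz":-0.03,"twist":0}
    - {"tx":0,"ty":0,"tz":-0.08,"twist":0}
    - {"tx":0,"ty":0,"tz":-0.16,"twist":0}
    - {"tx":0,"ty":0,"tz":-0.26,"twist":0}
    - {"tx":0,"ty":0,"tz":-0.36,"twist":0}
    - {"tx":0,"ty":0,"tz":-0.46,"twist":0}
    - {"tx":0,"ty":0,"tz":-0.53,"twist":0}
    - {"tx":0,"ty":0,"tz":-0.56,"twist":0}

```text
t: 38.98
eef_pos: [0.5984, 0.2829, 0.2048]
ee_rot: [-3.137, -0.004, -0.267]
force: [0.8, 0.1, 0.7]
width: 0.0037
gripper_force: 40.0
```

```bash
python3 - <<'E'
from h import *
print(get_state()["width"]);p=cmd(.4482,.0928,.17,.143)
E
```

```text
0.0036779880597464063
from [0.5984 0.2829 0.2048] -0.26741981342363186 -> t [-0.3786  0.892   0.1394] twist -0.1306 newyaw 0.14300000000000002 rows 5.9
```

>>> arm_command:
  commands:
    - {"tx":-0.03,"ty":0.08,"tz":0,"twist":-0.015}
    - {"tx":-0.08,"ty":0.2,"tz":0,"twist":-0.03}
    - {"tx":-0.14,"ty":0.34,"tz":0,"twist":-0.05}
    - {"tx":-0.21,"ty":0.48,"tz":0,"twist":-0.07}
    - {"tx":-0.27,"ty":0.62,"tz":0,"twist":-0.09}
    - {"tx":-0.32,"ty":0.75,"tz":0.03,"twist":-0.11}
    - {"tx":-0.36,"ty":0.84,"tz":0.08,"twist":-0.13}
    - {"tx":-0.3745,"ty":0.8856,"tz":0.12,"twist":-0.1306}

```text
t: 39.65
eef_pos: [0.4456, 0.091, 0.1699]
ee_rot: [-3.14, -0.0, 0.145]
force: [0.1, 0.3, -1.7]
width: 0.0036
gripper_force: 40.0
```

>>> arm_command:
  commands:
    - {"tx":0,"ty":0,"tz":0,"twist":0}
    - {"tx":0,"ty":0,"tz":0,"twist":0}
    - {"tx":0,"ty":0,"tz":0,"twist":0}
    - {"tx":0,"ty":0,"tz":0,"twist":0}
    - {"tx":0,"ty":0,"tz":0,"twist":0}
    - {"tx":0,"ty":0,"tz":0,"twist":0}
    - {"tx":0,"ty":0,"tz":0,"twist":0}
    - {"tx":0,"ty":0,"tz":0,"twist":0}

```text
t: 40.32
eef_pos: [0.4482, 0.0933, 0.1699]
ee_rot: [3.142, 0.0, 0.142]
force: [-0.2, 0.5, -0.2]
width: 0.0038
gripper_force: 40.0
```

```bash
python3 - <<'E'
from h import *
print(tool(),get_state()["width"])
cw=calibration("wrist"); f=grab_frame("wrist"); cv2.imwrite("pics/w9.png",f[:,:,::-1])
print([(np.round(b["uv"],1),ray(b["uv"],cw,.006),b["score"]) for b in spot_point("clip","wrist")][:2])
P=[[.4482,.0928,.033],[.4482,.0928,.006]];print(proj(P,cw))
A=np.linspace(0,2*np.pi,72,endpoint=False);D=np.c_[np.cos(A),np.sin(A)]
for m in reg("tin","wrist")[:1]:
    v,u=np.nonzero(m); h=(np.c_[u,v]@D.T).max(0)
    def fn(q): 
        P=np.vstack([np.c_[q+.023*D,np.full(72,z)] for z in (.064,.09)]); return (proj(P,cw)@D.T).max(0)-h
    r=least_squares(fn,[.46,0],loss="soft_l1",x_scale=.01);print("tin",r.x,np.sqrt(np.mean(r.fun**2)),m.sum())
E
```

```text
(array([0.4482, 0.0933, 0.1699]), array([3.1415, 0.0002, 0.1425])) 0.00378114899959804
[(array([320.7, 223.5]), array([0.4461, 0.0915, 0.006 ]), 0.97)]
[[319.7349 227.3761]
 [319.6375 221.1006]]
tin [0.4621 0.    ] 3.8765641589806967 3043
```

View pics/w9.png

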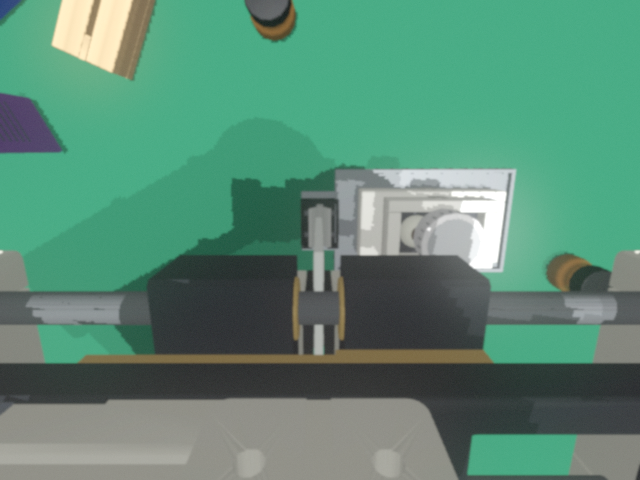

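Wrist view: the held card (column 319) lines up with the clip jaws (309–331, rows 193–250). The stack stands with the tin on top at (447,238). Going down now.

>>> arm_command:
  commands:
    - {"tx":-0.002,"ty":0.003,"tz":0.05,"twist":0}
    - {"tx":-0.002,"ty":0.003,"tz":0.12,"twist":0}
    - {"tx":-0.002,"ty":0.003,"tz":0.19,"twist":0}
    - {"tx":-0.002,"ty":0.003,"tz":0.25,"twist":0}
    - {"tx":-0.002,"ty":0.003,"tz":0.29,"twist":0}
    - {"tx":-0.002,"ty":0.003,"tz":0.32,"twist":0}
    - {"tx":-0.002,"ty":0.003,"tz":0.34,"twist":0}
    - {"tx":-0.002,"ty":0.003,"tz":0.34,"twist":0}
  grip_force: 50

```text
t: 41.13
eef_pos: [0.4473, 0.092, 0.0843]
ee_rot: [3.141, 0.001, 0.142]
force: [-0.8, -0.0, -0.1]
width: 0.0037
gripper_force: 50.0
```

>>> arm_command:
  commands:
    - {"tx":0,"ty":0,"tz":0.008,"twist":0}
    - {"tx":0,"ty":0,"tz":0.016,"twist":0}
    - {"tx":0,"ty":0,"tz":0.024,"twist":0}
    - {"tx":0,"ty":0,"tz":0.032,"twist":0}
    - {"tx":0,"ty":0,"tz":0.038,"twist":0}
    - {"tx":0,"ty":0,"tz":0.044,"twist":0}
    - {"tx":0,"ty":0,"tz":0.05,"twist":0}
    - {"tx":0,"ty":0,"tz":0.05,"twist":0}

```text
t: 41.8
eef_pos: [0.4487, 0.0927, 0.0732]
ee_rot: [-3.141, -0.002, 0.143]
force: [1.2, -0.3, 1.9]
width: 0.0037
gripper_force: 50.0
```

>>> arm_command:
  commands:
    - {"tx":0,"ty":0,"tz":0.006,"twist":0}
    - {"tx":0,"ty":0,"tz":0.012,"twist":0}
    - {"tx":0,"ty":0,"tz":0.018,"twist":0}
    - {"tx":0,"ty":0,"tz":0.024,"twist":0}
    - {"tx":0,"ty":0,"tz":0.03,"twist":0}
    - {"tx":0,"ty":0,"tz":0.036,"twist":0}
    - {"tx":0,"ty":0,"tz":0.04,"twist":0}
    - {"tx":0,"ty":0,"tz":0.04,"twist":0}

```text
t: 42.47
eef_pos: [0.4475, 0.0921, 0.0621]
ee_rot: [3.141, 0.001, 0.142]
force: [0.9, 0.7, -1.4]
width: 0.0036
gripper_force: 50.0
```

>>> arm_command:
  commands:
    - {"tx":0,"ty":0,"tz":0.004,"twist":0}
    - {"tx":0,"ty":0,"tz":0.008,"twist":0}
    - {"tx":0,"ty":0,"tz":0.012,"twist":0}
    - {"tx":0,"ty":0,"tz":0.015,"twist":0}
    - {"tx":0,"ty":0,"tz":0.018,"twist":0}
    - {"tx":0,"ty":0,"tz":0.02,"twist":0}
    - {"tx":0,"ty":0,"tz":0.02,"twist":0}
    - {"tx":0,"ty":0,"tz":0.02,"twist":0}

```text
t: 43.13
eef_pos: [0.4478, 0.0922, 0.0579]
ee_rot: [3.142, -0.0, 0.143]
force: [-2.2, 0.0, 6.4]
width: 0.0033
gripper_force: 50.0
```

>>> arm_command:
  commands:
    - {"tx":0,"ty":0,"tz":0.001,"twist":0}
    - {"tx":0,"ty":0,"tz":0.002,"twist":0}
    - {"tx":0,"ty":0,"tz":0.003,"twist":0}
    - {"tx":0,"ty":0,"tz":0.004,"twist":0}
    - {"tx":0,"ty":0,"tz":0.004,"twist":0}
    - {"tx":0,"ty":0,"tz":0.004,"twist":0}
    - {"tx":0,"ty":0,"tz":0.004,"twist":0}
    - {"tx":0,"ty":0,"tz":0.004,"twist":0}

```text
t: 43.8
eef_pos: [0.448, 0.0923, 0.0578]
ee_rot: [3.142, -0.001, 0.143]
force: [-5.8, -1.0, 20.2]
width: 0.0038
gripper_force: 50.0
```

>>> arm_command:
  commands:
    - {"tx":0,"ty":0,"tz":-0.003,"twist":0}
    - {"tx":0,"ty":0,"tz":-0.003,"twist":0}
    - {"tx":0,"ty":0,"tz":-0.003,"twist":0}
    - {"tx":0,"ty":0,"tz":-0.003,"twist":0}
    - {"tx":0,"ty":0,"tz":-0.003,"twist":0}
    - {"tx":0,"ty":0,"tz":-0.003,"twist":0}
    - {"tx":0,"ty":0,"tz":-0.003,"twist":0}
    - {"tx":0,"ty":0,"tz":-0.003,"twist":0}

```text
t: 44.47
eef_pos: [0.4478, 0.0922, 0.0579]
ee_rot: [3.142, -0.0, 0.143]
force: [-3.3, -0.4, 11.4]
width: 0.0033
gripper_force: 50.0
```

>>> arm_command:
  commands:
    - {"tx":0,"ty":0,"tz":0,"twist":0}
    - {"tx":0,"ty":0,"tz":0,"twist":0}
    - {"tx":0,"ty":0,"tz":0,"twist":0}
    - {"tx":0,"ty":0,"tz":0,"twist":0}
    - {"tx":0,"ty":0,"tz":0,"twist":0}
    - {"tx":0,"ty":0,"tz":0,"twist":0}
    - {"tx":0,"ty":0,"tz":0,"twist":0}
    - {"tx":0,"ty":0,"tz":0,"twist":0}
  claw: 0.2

```text
t: 45.13
eef_pos: [0.4476, 0.0922, 0.0572]
ee_rot: [3.142, 0.0, 0.142]
force: [0.1, -0.4, 0.1]
width: 0.0176
gripper_force: 0.0
```

>>> arm_command:
  commands:
    - {"tx":0,"ty":0,"tz":-0.05,"twist":0}
    - {"tx":0,"ty":0,"tz":-0.15,"twist":0}
    - {"tx":0,"ty":0,"tz":-0.28,"twist":0}
    - {"tx":0,"ty":0,"tz":-0.42,"twist":0}
    - {"tx":0,"ty":0,"tz":-0.55,"twist":0}
    - {"tx":-0.05,"ty":-0.05,"tz":-0.65,"twist":0}
    - {"tx":-0.1,"ty":-0.15,"tz":-0.7,"twist":0}
    - {"tx":-0.1,"ty":-0.25,"tz":-0.72,"twist":0}

```text
t: 45.8
eef_pos: [0.4134, 0.1508, 0.2401]
ee_rot: [-3.139, -0.004, 0.141]
force: [1.0, -0.5, -1.3]
width: 0.0174
gripper_force: 0.0
```

>>> arm_command:
  commands:
    - {"tx":0,"ty":-0.15,"tz":0,"twist":0}
    - {"tx":0,"ty":-0.3,"tz":0,"twist":0}
    - {"tx":0,"ty":-0.45,"tz":0,"twist":0}
    - {"tx":0,"ty":-0.6,"tz":0,"twist":0}
    - {"tx":0,"ty":-0.7,"tz":0,"twist":0}
    - {"tx":0,"ty":-0.7,"tz":0,"twist":0}
    - {"tx":0,"ty":-0.7,"tz":0,"twist":0}
    - {"tx":0,"ty":-0.7,"tz":0,"twist":0}

```text
t: 46.47
eef_pos: [0.389, 0.3235, 0.2369]
ee_rot: [3.141, 0.001, 0.143]
force: [-0.1, -0.1, -0.3]
width: 0.0178
gripper_force: 0.0
```

```bash
python3 - <<'E'
from h import *
f=grab_frame("scene"); g=grab_frame("side")
for c,i in(("scene",f),("side",g)): cv2.imwrite(f"pics/{c}3.png",i[:,:,::-1])
a=cv2.resize(f[170:280,205:305,::-1],(400,440),interpolation=cv2.INTER_CUBIC);b=cv2.resize(g[195:305,330:430,::-1],(400,440),interpolation=cv2.INTER_CUBIC)
cv2.imwrite("pics/fin.png",np.hstack([a,b]))
x,y,w=.4479,.0925,.143
P=boxpts(x,y,w,.05,.004,.006,.081)
for c,u0,v0 in(("scene",205,170),("side",330,195)): print(c,(proj(P[4:],calibration(c))-[u0,v0])*[4,4], "tin top ctr",(proj([[.462,.0002,.09]],calibration(c))-[u0,v0])*4)
E
```

```text
scene [[261.4295  34.6467]
 [336.485   77.1789]
 [341.1704  72.4384]
 [266.1655  30.0458]] tin top ctr [[186.3155 156.3503]]
side [[222.0849 243.9998]
 [122.6593 244.7782]
 [123.4082 250.202 ]
 [223.1638 249.4144]] tin top ctr [[152.9493 116.6611]]
```

View pics/fin.png

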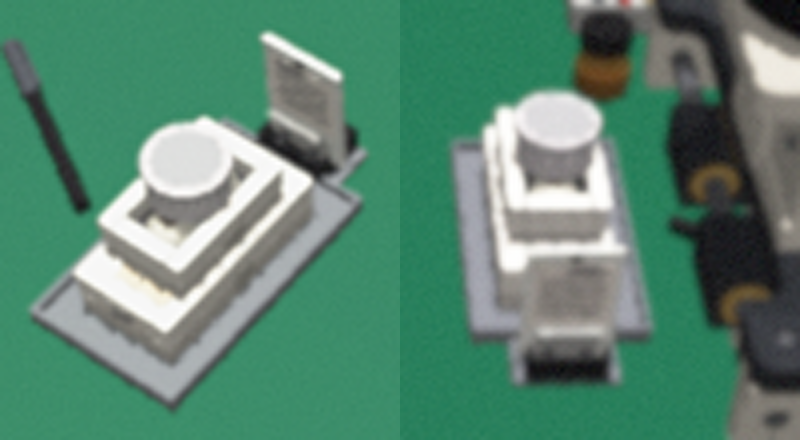

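The card's top edge is where a fully seated card should be in both views ((262,38)–(340,75) left, (525,248)–(622,250) right). The stack is square and centred, with the tin top at (185,160). Handing in.

```bash
python3 -c "
from station import *
print(job_done())"
```

```text
the job is handed in; nothing more can be done
None
```

I handed the job in: both cartons and the tin are stacked square and centred in the tray to within about 1 mm by the camera measurements. The white job card is pressed fully home in the clip, and I kept clear of the amber jars, though I took no final check of where they stand.

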